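Fetch the elastic reel hung behind another on a swan-necked bar

TASK

Take the narrow elastic reel, which hangs behind the wide one on the upturned bar of the reel stand, and lay it across the two rods of the unwinding cradle, ready to run out. Leave the wide reel hung back on the bar and slid fully home against the stop disc at its root. Steer the reels round the bend and set them down by hand: neither may drop or run free, and nothing else on the bench may be disturbed.

Things in the scene. Friction and masses are not known exactly. Their poses are not given: they have to be found in the camera images.
- wide_reel_mid (a point): Centre of the wide reel of elastic: a full card reel, a plain drum 60 mm in diameter and 32 mm long with a 15.6 mm through-bore along its own x axis; about 120 g. It starts as the front reel (nearer the bar's free end), hanging on the bar by its bore with its centre 2.8 mm below the bar's centre line. Grip it across its diameter.
- narrow_reel_mid (a point): Centre of the narrow reel of elastic: same make and colours, 48 mm in diameter, 20 mm long, bore 15.6 mm along its own x axis; about 70 g. It starts behind the wide reel on the same bar, nearer the stop disc, hanging in the same way.
- stand: Reel stand (fixed); origin on the table under the middle of its base plate. Base plate 190 mm (x) by 110 mm (y), its top 12 mm above the table. At x = +72 to +80 mm a flat upright 30 mm wide rises to 152 mm above the table and carries the bar and its stop disc. z up; the bar's free end points to -x.
- bar_root (a point): On the stand: point on the bar's centre line at the face of the stop disc (36 mm across), 140 mm above the table. Axes are the stand's: the bar runs from here along -x: a steel rod 10 mm in diameter, 80 mm straight and level, then an upward bend of 75 mm centre-line radius through 45 degrees, then 22 mm straight at 45 degrees to its domed end.
- bar_end (a point): On the reel stand: the free, upturned end of the bar (outermost point of its dome), 149 mm along -x from bar_root and 38 mm above it. Axes are the stand's, as for bar_root. A reel's bore has 2.8 mm of play all round the bar; a reel held skew to the bar binds on it, one let go hangs square again.
- cradle: Unwinding cradle (fixed), 162 mm along y by 110 mm along x; origin on the table under its middle; z up. Two level steel rods along y, between two upright cheek plates whose tops are 58 mm above the table. There is room on the rods for both reels side by side. A lead-off edge 20 mm above the table runs along it at x = -48 mm.
- cradle_mid (a point): On the cradle, same axes: midway between the two rods, at the height of their centres, 35 mm above the table. Rods: 10 mm in diameter, centres at x = -13 and +13 mm, 150 mm long between the cheeks. A reel lies in the groove between the rods, bore axis along y; the narrow reel's centre is then 26 mm above this point, the wide reel's 32.5 mm.
- cord_spool: Bystander: upright flanged cord spool, 74 mm across, 85 mm tall; origin at the centre of its underside.
- pin_tin: Bystander: round metal pin tin, 62 mm across, 42 mm tall; origin under its centre.
- cone_a: Bystander: white thread cone, 69 mm across the foot, 122 mm tall; origin under its centre.
- cone_b: Bystander: second thread cone like cone_a; origin under its centre.
- snips: Bystander: thread snips with black bows lying flat, 160 mm long along x, 64 mm across, 9 mm thick; origin on the table under the pivot.
- tape_case: Bystander: grey tape-measure case standing on edge, 62 x 36 x 58 mm; origin under its centre.
- stapler: Bystander: black desk stapler, 150 x 36 x 56 mm, long along x; origin under its centre.
Mind the look-alikes: they are no part of the job. Leave any yellow look-alike of the part that bears wide_reel_mid alone.

How it is judged (in metres and radians):
At the end, for the whole second after the job is handed in: The wide reel hangs on the bar's straight part with its face within 4.5 mm of the stop disc, and the narrow reel lies in the groove on both rods of the cradle, between the cheeks, its bore axis along the rods within about 11 degrees; both are released and at rest (x of wide_reel_mid in the frame of bar_root between -0.0205 and -0.014 m and y of wide_reel_mid in the frame of bar_root between -0.006 and 0.006 m and z of wide_reel_mid in the frame of bar_root between -0.007 and 0.002 m and angle between the x axis of wide_reel_mid and the x axis of bar_root, either way round below 0.2 rad and x of narrow_reel_mid in the frame of cradle_mid between -0.005 and 0.005 m and y of narrow_reel_mid in the frame of cradle_mid between -0.066 and 0.066 m and z of narrow_reel_mid in the frame of cradle_mid between 0.021 and 0.031 m and angle between the x axis of narrow_reel_mid and the y axis of cradle_mid, either way round below 0.2 rad and linear speed of each of wide_reel, narrow_reel below 0.03 m/s and angular speed of each of wide_reel, narrow_reel below 0.4 rad/s); the robot touches nothing.
It fails at once if the wide reel is dropped or runs free (faster than 0.6 m/s with no finger on it) (contact force between the fingers and wide_reel below 0.05 N and linear speed of wide_reel above 0.6 m/s).
It fails at once if the narrow reel is dropped or runs free (faster than 0.6 m/s with no finger on it) (contact force between the fingers and narrow_reel below 0.05 N and linear speed of narrow_reel above 0.6 m/s).
It fails at once if a bystander is shifted by more than 20 mm or knocked over (distance of any of cord_spool, pin_tin, cone_a, cone_b, snips, tape_case, stapler from where it was at the start of the episode above 0.02 m or angle between any of cord_spool, pin_tin, cone_a, cone_b, snips, tape_case, stapler's own z axis and vertical above 0.3 rad).
It also fails if it takes over 72 s, if anything falls off the work surface, if the arm or the gripper's body presses on something with over 40 N, if the wrist force passes 120 N, or if a joint passes its speed limit or range.

ROBOT

A 7-joint arm with a two-finger parallel gripper is mounted at the origin on the work surface. World frame = base frame: x ahead of the robot, y to its left, z up, the work surface at z = 0. Lengths are in mm, angles in rad, forces in N, time in s.
With the tool pointing down it reaches from about 400 to 875 mm from the base axis. Payload 4.4 kg.
Tool frame: the origin (TCP) lies on the centre line of the jaws, within the pads' length; the fingertips stand 8 mm ahead of it and the grasp point (between the pads) lies 11 mm behind it; x points along the fingers, z is the direction in which the jaws open and shut, and the axes are right-handed (so a half turn about x gives the same grasp; the last joint's range is limited). The gripper opens to 85 mm and grips with 20 to 120 N. Pads are 22 mm wide; open, the fingers measure 114 mm over their backs; the gripper's body (76 mm by 85 mm) begins 54 mm behind the grasp point. The pads swing forward as they close: fully open they stand 13 mm farther back than shut.
Start: joints at [-1.347, 0.628, 0.038, 1.517, -0.027, 0.996, -0.02], TCP at [185.72, 622.917, 239.313] pointing down, gripper open.
Joint ranges: [-3.06, 3.06], [-0.37, 2.12], [-1.25, 1.32], [0.18, 2.47], [-1.1, 4.24], [0.23, 1.98], [-2.94, 2.94]. Speed limits (rad/s): [2.57, 2.57, 3.14, 3.14, 3.14, 3.14, 3.14].

INTERFACE

Orientations are given as [roll, pitch, yaw] about the fixed x, y, z axes, in that order (R = Rz(yaw) Ry(pitch) Rx(roll)).
In Python, from cell import ctrl, get_image, camera_params gives the robot as it stands. The module is installed in compiled form; this text tells all that it offers.
- The arm moves only by the shell command python3 -m handwheel 'ROWS'. ROWS is text: rows parted by semicolons, each of 7 numbers parted by spaces: the opening, from -1 (shut) to 1 (fully open), then the shift along the tool's x, y, z in mm, then the turn, a rotation vector about the tool's x, y, z in rad. In form: grip x y z wx wy wz; .... A call has 1 to 10 rows; each row shifts and turns the pose as measured when the row begins, along the tool's axes as they then stand; what a row does not reach is not made up. A row lasts 1/10 s, in which the tool goes at most 50 mm and 8.59 degrees, less where a joint would pass 70% of its speed; a pose out of reach is approached as far as the arm can. A call with a gripper value outside its range is refused whole. The fingers move at their own pace and stop on an object; the grip force is fixed at half the most. Time passes only in rows, so rows that do not move let the fingers close. It gives the time, the measured TCP pose, the force and the opening at its end, in the units of the state.
- ctrl.read_state(): the state, without advancing time (a new reading comes with each control period).
- get_image(name): name is "scene" or "top" or "wrist"; returns the picture (384x512x3 uint8, blue, green, red); there is no depth.
- camera_params(name): a dict with "fx", "fy", "cx", "cy" (pixels), "eye" and "orientation" of the camera in the world. Camera axes: x right, y up, looking along -z (the intrinsics and any distortion apply to the point x, -y, -z); pixel columns grow to the right and rows downward; lengths in mm; the calibration is good to about 2 mm. The wrist camera is an equidistant fisheye: a pixel r from the principal point sees the ray r / f radians off the axis. A picture is of the moment at which its call begins: read the wrist's pose just before it. camera_params takes no time and is no camera call; for the wrist camera it gives the pose at the moment of the call.
- ctrl.finish_job(): hands the job in, once; it reports no verdict.
The state is a dict: "clock": time; "qpos": joint angles; "qd": joint speeds; "tau": joint torques, N m; "eef_pos": TCP position; "tool_rot": TCP orientation; "force": force on the tool from outside, world axes, zero at the start; "torque": the same for the moment, N m; "width": finger opening in mm.
Only numpy, scipy, OpenCV 4.12 (cv2) and the standard library are available. Lean on these libraries where they do the work, as an engineer would, in place of code of your own. Each camera call takes 0.05 s, during which the arm holds its last target.

## Working session

There is one attempt and no reset: what is moved stays moved. The work goes in short steps, Python scripts to look and compute and a shell command to move; the robot and the scene stay as the last step left them, time stands still between calls to the robot, and variables do not carry over. Pictures are saved under pics/ and viewed, and the job is handed in when it is done.

```bash
mkdir -p pics; ls; python3 - <<'E'
from cell import ctrl,get_image,camera_params
import cv2
s=ctrl.read_state();print(s)
for n in("scene","top","wrist"):
    print(n,camera_params(n))
    cv2.imwrite(f"pics/{n}0.png",get_image(n))
print(ctrl.read_state()['clock'])
E
```

```text
pics
{'clock': 0.0, 'qpos': array([-1.34675406,  0.62931287,  0.03841576,  1.51835221, -0.02701436,
        0.9963139 , -0.01996191]), 'qd': array([-6.60082812e-05,  4.23597059e-04,  1.53807934e-04, -1.60475311e-03,
       -9.61322766e-06,  1.75146124e-03,  1.70814426e-03]), 'tau': array([-1.00498615e-03, -5.63392925e+01,  1.22600745e+00, -1.93447459e+01,
        1.10535248e-02,  1.05641133e-02,  1.24729138e-05]), 'eef_pos': array([185.55112572, 622.32303248, 238.41519799]), 'tool_rot': array([ 3.13904723,  1.56892683, -1.8631322 ]), 'force': array([ 0.67194133,  0.09265207, -0.04226163]), 'torque': array([-0.02665734, -0.02723417,  0.04003937]), 'width': 85.4997173677094}
scene {'fx': 408.4058596117452, 'fy': 408.4058596117452, 'cx': 258.7898841927138, 'cy': 189.71345845401498, 'eye': array([1197.43659178,   40.87913429, 1090.36819343]), 'orientation': array([6.16355689e-01, 1.12285918e-04, 1.81810916e+00])}
top {'fx': 439.6772905602892, 'fy': 439.6772905602892, 'cx': 258.3231238109503, 'cy': 193.4024580769218, 'eye': array([ 456.42281516,  -97.1653645 , 1213.87707111]), 'orientation': array([ 0.07937261, -0.00474009, -1.54896685])}
wrist {'fx': 297.3186396354542, 'fy': 297.3186396354542, 'cx': 256.3608720129364, 'cy': 193.07464869545453, 'eye': array([121.89214714, 641.69060291, 372.15844641]), 'orientation': array([-2.66114782e-01,  4.34037314e-04,  1.28072353e+00])}
0.15
```

View pics/scene0.png

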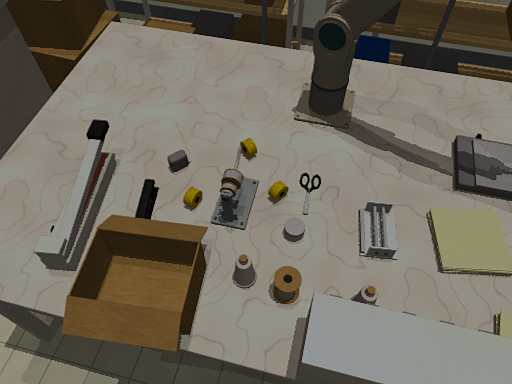

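View pics/top0.png

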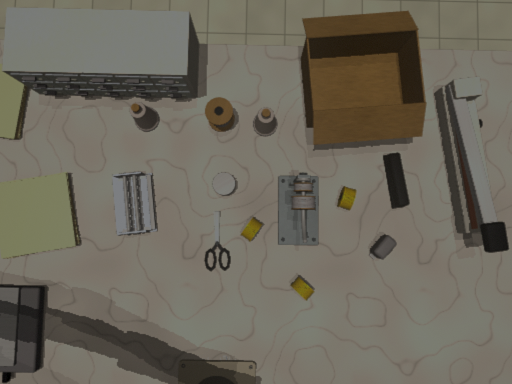

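View pics/wrist0.png

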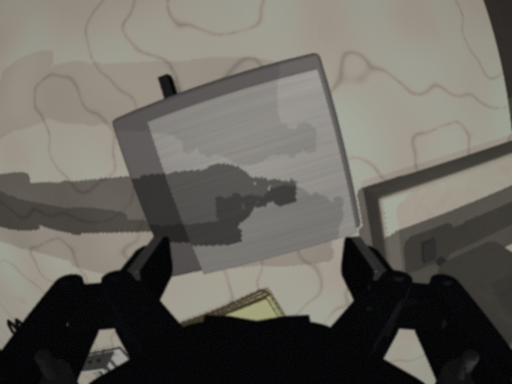

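```bash
cat > h.py <<'E'
import numpy as np,cv2
from scipy.spatial.transform import Rotation as R
from cell import ctrl,get_image,camera_params
def ray(n,u,v,p=None):
    p=p or camera_params(n); x=(u-p['cx']);y=(v-p['cy'])
    if n=='wrist':
        r=np.hypot(x,y);th=r/p['fx'];d=np.array([np.sin(th)*x/max(r,1e-9),-np.sin(th)*y/max(r,1e-9),-np.cos(th)])
    else: d=np.array([x/p['fx'],-y/p['fy'],-1.])
    return p['eye'],R.from_euler('xyz',p['orientation']).apply(d/np.linalg.norm(d))
def plane(n,u,v,z,p=None):
    e,d=ray(n,u,v,p);return e+d*(z-e[2])/d[2]
def tri(*rays):
    A=np.zeros((3,3));b=np.zeros(3)
    for e,d in rays:
        M=np.eye(3)-np.outer(d,d);A+=M;b+=M@e
    x=np.linalg.solve(A,b);return x,[np.linalg.norm((np.eye(3)-np.outer(d,d))@(x-e)) for e,d in rays]
def proj(n,X,p=None):
    p=p or camera_params(n);c=R.from_euler('xyz',p['orientation']).inv().apply(np.array(X)-p['eye'])
    x,y,z=c[0],-c[1],-c[2]
    if n=='wrist':
        rr=np.hypot(x,y);th=np.arctan2(rr,z);k=p['fx']*th/max(rr,1e-9);return np.array([p['cx']+k*x,p['cy']+k*y])
    return np.array([p['cx']+p['fx']*x/z,p['cy']+p['fy']*y/z])
def st():
    s=ctrl.read_state();r=R.from_euler('xyz',s['tool_rot']);return s,s['eef_pos'],r.as_matrix()
E
python3 - <<'E'
from h import *
a=cv2.imread('pics/top0.png');b=cv2.imread('pics/scene0.png')
A=cv2.resize(a[160:260,100:180],None,fx=5,fy=5,interpolation=cv2.INTER_CUBIC)
B=cv2.resize(a[160:260,260:340],None,fx=5,fy=5,interpolation=cv2.INTER_CUBIC)
cv2.imwrite('pics/t1.png',np.hstack([A,B]))
A=cv2.resize(b[140:240,200:280],None,fx=5,fy=5,interpolation=cv2.INTER_CUBIC)
B=cv2.resize(b[180:280,340:420],None,fx=5,fy=5,interpolation=cv2.INTER_CUBIC)
cv2.imwrite('pics/s1.png',np.hstack([A,B]))
s,p,M=st();print(M.round(3))
E
```

```text
[[-0.    -0.958  0.286]
 [-0.001  0.286  0.958]
 [-1.    -0.    -0.001]]
```

```bash
sleep 1
```

```text
(no output)
```

View pics/t1.png

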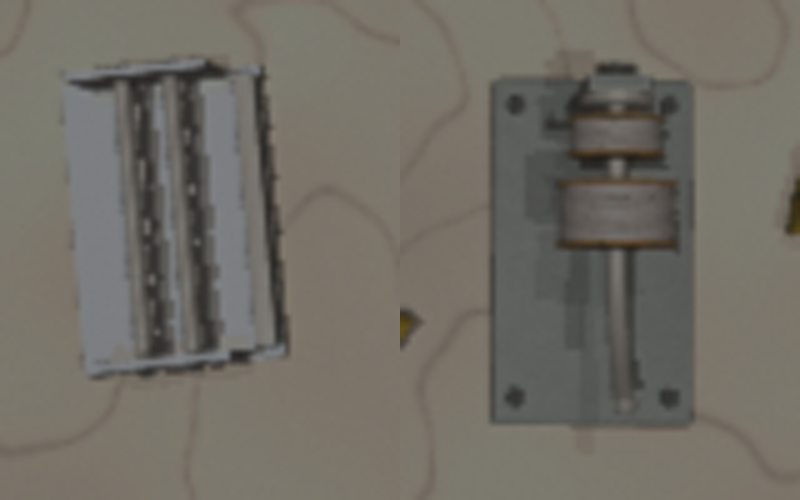

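View pics/s1.png

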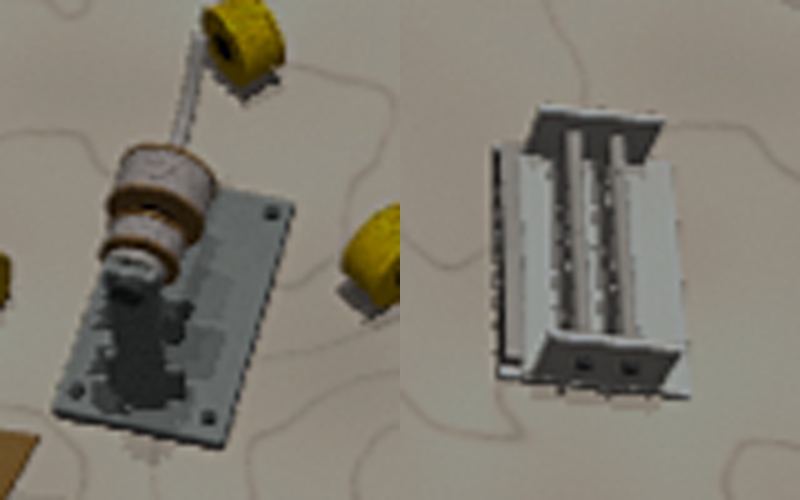

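```bash
python3 - <<'E'
from h import *
S=lambda x,y:((x-400)/5+260-0.4,y/5+160-0.4)
C=lambda x,y:(x/5+100-0.4,y/5+160-0.4)
pl=lambda c,z:plane('top',*c,z)
co=[pl(S(*c),12) for c in[(490,80),(693,83),(693,423),(490,423)]]
print('plate',np.round(co,1),np.mean(co,0), np.linalg.norm(co[0]-co[3]),np.linalg.norm(co[0]-co[1]))
print('yaw',[np.degrees(np.arctan2(*(a-b)[[1,0]])) for a,b in[(co[0],co[3]),(co[1],co[2])]])
print('barend',pl(S(625,405),178),'root~',pl(S(616,110),140))
print('wide mid top surf',pl(S(617,213),137+30),'narrow',pl(S(617,134),137+24))
for n,a,b in[('L',(122,82),(142,352)),('R',(170,80),(193,350))]:
  A,B=pl(C(*a),40),pl(C(*b),40);print(n,A,B,(A+B)/2,np.degrees(np.arctan2(*(A-B)[[1,0]])))
print('cheek/ base corners')
# scene cradle rods: 
D=lambda x,y:((x-400)/5+340-.4,y/5+180-.4)
for n,a,b in[('s1',(572,135),(587,333)),('s2',(616,138),(630,336))]:
  A,B=plane('scene',*D(*a),40),plane('scene',*D(*b),40);print(n,A,B,(A+B)/2,np.degrees(np.arctan2(*(B-A)[[1,0]])))
E=lambda x,y:(x/5+200-.4,y/5+140-.4)
co=[plane('scene',*E(*c),12) for c in[(295,205),(223,447),(55,410)]]
print(np.round(co,1),(co[0]+co[2])/2)
print('barend tri',tri(ray('top',*S(625,405)),ray('scene',*E(197,37))))
E
```

```text
plate [[ 602.4 -152.7   12. ]
 [ 603.3 -264.5   12. ]
 [ 417.2 -266.6   12. ]
 [ 414.8 -156.2   12. ]] [ 509.43554848 -209.99646383   12.        ] 187.63564916271443 111.78406541551146
yaw [np.float64(1.0515167115807895), np.float64(0.6316808765257826)]
barend [ 430.33075885 -211.17496845  178.        ] root~ [ 573.43498111 -208.99085049  140.        ]
wide mid top surf [ 521.09600587 -207.33868756  167.        ] narrow [ 559.54592835 -207.4457858   161.        ]
L [588.71575211 260.61896203  40.        ] [444.68102813 243.36588259  40.        ] [516.69839012 251.99242231  40.        ] 6.830582332997485
R [590.3710778  234.95218729  40.        ] [446.32993948 216.3517167   40.        ] [518.35050864 225.65195199  40.        ] 7.358059299136491
cheek/ base corners
s1 [451.10913193 216.17121606  40.        ] [585.62455811 236.25355062  40.        ] [518.36684502 226.21238334  40.        ] 8.491196032028746
s2 [446.72757209 242.45971323  40.        ] [581.52946887 260.32386825  40.        ] [514.12852048 251.39179074  40.        ] 7.548938655803641
[[ 421.3 -155.8   12. ]
 [ 609.  -153.4   12. ]
 [ 609.1 -260.2   12. ]] [ 515.21469521 -208.01725848   12.        ]
barend tri (array([ 430.37366509, -212.67125722,  172.54378088]), [np.float64(0.9089535732521291), np.float64(0.9089535732522376)])
```

```bash
python3 -m handwheel '1 0 0 0 -0.149 0 0; 1 0 0 0 -0.149 0 0; 1 0 -35 -29 0 0 0; 1 0 -35 -29 0 0 0; 1 0 -35 -29 0 0 0; 1 0 -35 -29 0 0 0; 1 0 -35 -29 0 0 0; 1 0 -35 -29 0 0 0; 1 0 -35 -29 0 0 0'; python3 - <<'E'
from h import *
s,p,M=st();print(s['clock'],p.round(1));print(M.round(3),s['qpos'].round(2))
E
```

```text
clock: 1.05
eef_pos: [433.4, 424.4, 233.9]
tool_rot: [1.731, 1.563, -2.944]
force: [0.9, 1.1, 0.0]
width: 85.5
1.05 [433.4 424.4 233.9]
[[-0.008 -0.999 -0.037]
 [-0.002 -0.037  0.999]
 [-1.     0.008 -0.001]] [-0.78  0.57 -0.05  1.64  0.03  0.93  0.76]
```

```bash
python3 -m handwheel '1 -2 -3 -48 0 0 0; 1 -2 -3 -48 0 0 0; 1 -2 -3 -48 0 0 0; 1 -2 -3 -48 0 0 0; 1 -2 -3 -48 0 0 0; 1 -2 -3 -48 0 0 0; 1 -2 -3 -48 0 0 0; 1 -2 -3 -48 0 0 0; 1 -2 -3 -48 0 0 0; 1 -2 -3 -48 0 0 0'; python3 -m handwheel '1 -2 -3 -48 0 0 0; 1 -2 -3 -48 0 0 0; 1 -2 -3 -48 0 0 0; 1 0 0 0 0 0 0';python3 - <<'E'
from h import *
s,p,M=st();print(s['clock'],p.round(1));print(M.round(3),s['qpos'].round(2))
w=camera_params('wrist');cv2.imwrite('pics/w2.png',get_image('wrist'));print(w)
for X in[(579,-208.5,140),(430,-211,178),(521,-208.5,167)]:print(proj('wrist',X,w))
E
```

```text
clock: 2.05
eef_pos: [484.2, -71.8, 252.9]
tool_rot: [1.826, 1.566, -2.852]
force: [0.8, -0.7, 0.4]
width: 85.4
clock: 2.45
eef_pos: [496.4, -230.0, 259.4]
tool_rot: [2.556, 1.563, -2.133]
force: [-1.0, -0.9, 0.3]
width: 85.8
2.45 [ 496.4 -230.   259.4]
[[-0.004 -1.    -0.023]
 [-0.007 -0.023  1.   ]
 [-1.     0.004 -0.006]] [ 0.36  0.46  0.03  1.78 -0.01  0.9   1.98]
{'fx': 297.3186396354542, 'fy': 297.3186396354542, 'cx': 256.3608720129364, 'cy': 193.07464869545453, 'eye': array([ 430.47309913, -230.52687674,  393.33417012]), 'orientation': array([-0.26212768,  0.00549299,  1.59392558])}
[276.79209749 273.14007686]
[285.21847756 115.35131587]
[282.17151442 228.77390491]
```

View pics/w2.png

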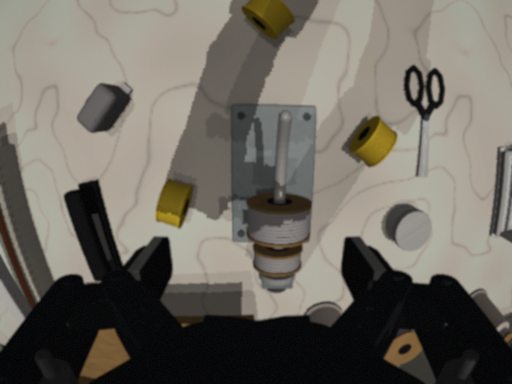

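```bash
python3 - <<'E'
import cv2
a=cv2.imread('pics/w2.png');cv2.imwrite('pics/w2z.png',cv2.resize(a[95:305,215:335],None,fx=4,fy=4,interpolation=cv2.INTER_CUBIC)[:,:][0:600]) 
cv2.imwrite('pics/w2y.png',cv2.resize(a[185:305,215:335],None,fx=5,fy=5,interpolation=cv2.INTER_CUBIC)) 
E
```

```text
(no output)
```

View pics/w2z.png

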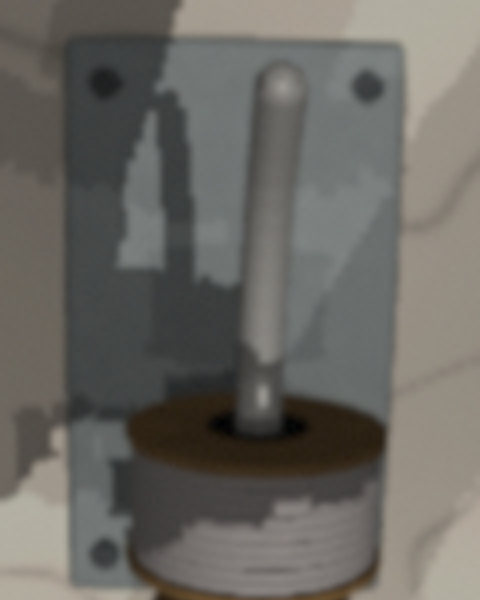

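View pics/w2y.png

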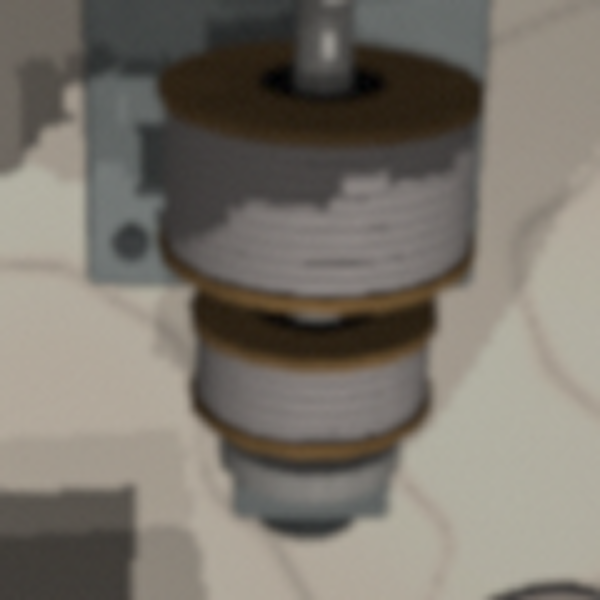

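```bash
python3 - <<'E'
from h import *
p=dict(fx=297.3186396354542,fy=297.3186396354542,cx=256.3608720129364,cy=193.07464869545453,eye=np.array([430.47309913,-230.52687674,393.33417012]),orientation=np.array([-0.26212768,0.00549299,1.59392558]))
W=lambda x,y:(x/5+215-.4,y/5+185-.4)
Z=lambda x,y:(x/4+215-.4,y/4+95-.4)
f=lambda c,z:plane('wrist',*c,z,p).round(1)
print('wide front L,R',f(W(160,92),137.2),f(W(483,92),137.2))
print('wide back L,R',f(W(162,240),137.2),f(W(475,240),137.2))
print('bore',f(W(322,82),137.2))
print('nar front',f(W(194,320),137.2),f(W(437,320),137.2))
print('nar back',f(W(190,402),137.2),f(W(430,402),137.2))
print('disc top edge',f(W(315,465),158), 'upright',f(W(236,510),152),f(W(387,515),152))
print('plate front corners',f(Z(68,40),12),f(Z(405,45),12),f(W(87,283),12))
print('bar straight cl',f(Z(262,400),140),f(Z(265,340),141))
for c,z in[((282,82),178)]:print('end',f(Z(*c),z))
S=lambda x,y:((x-400)/5+260-0.4,y/5+160-0.4)
E=lambda x,y:(x/5+200-.4,y/5+140-.4)
print(tri(ray('top',*S(625,405)),ray('scene',*E(197,37)),ray('wrist',*Z(282,82),p)))
E
```

```text
wide front L,R [ 508.7 -238.9  137.2] [ 507.3 -180.2  137.2]
wide back L,R [ 537.5 -238.2  137.2] [ 536.4 -179.4  137.2]
bore [ 506.1 -209.8  137.2]
nar front [ 553.9 -231.9  137.2] [ 553.2 -185.4  137.2]
nar back [ 571.8 -232.3  137.2] [ 571.2 -185.3  137.2]
disc top edge [ 573.2 -209.1  158. ] upright [ 587.3 -223.   152. ] [ 588.2 -194.   152. ]
plate front corners [ 417.5 -264.3   12. ] [ 415.4 -156.8   12. ] [ 603.6 -262.9   12. ]
bar straight cl [ 499.3 -209.3  140. ] [ 485.5 -209.3  141. ]
end [ 429.8 -211.1  178. ]
(array([ 430.31239251, -211.93678109,  173.16800236]), [np.float64(0.2511372961491156), np.float64(1.6206624135605423), np.float64(1.3730031454035923)])
```

```bash
python3 -m handwheel '1 0 45 10 0 0 0; 1 0 45 10 0 0 0; 1 0 0 0 0 0 0.14; 1 0 0 0 0 0 0.14; 1 0 0 0 0 0 0.14; 1 0 0 0 0 0 0.14; 1 0 0 0 0 0 0.14; 1 0 0 0 0 0 0.1; 1 0 0 0 0 0 0'; python3 - <<'E'
from h import *
s,p,M=st();print(s['clock'],p.round(1));print(M.round(3),s['qpos'].round(2))
E
```

```text
clock: 3.4
eef_pos: [384.2, -189.8, 253.9]
tool_rot: [1.554, 0.729, -3.114]
force: [-0.0, -0.3, -0.1]
width: 85.6
3.4 [ 384.2 -189.8  253.9]
[[-0.745 -0.666 -0.038]
 [-0.02  -0.035  0.999]
 [-0.666  0.745  0.012]] [0.18 0.76 0.1  1.56 0.16 1.63 1.83]
```

```bash
cat >> h.py <<'E'
def Rt(tilt,yaw):  # tool rotation: tilt inward (rad) about jaw axis; yaw deg of jaw frame (0: z=+y)
    base=np.array([[0,-1,0],[0,0,1],[-1,0,0]],float)
    return R.from_euler('z',yaw,degrees=True).as_matrix()@base@R.from_euler('z',tilt).as_matrix()
def delta(target,tilt,yaw,grasp=False):
    s,p,M=st();T=Rt(tilt,yaw);t=np.array(target,float)
    if grasp: t=t+T[:,0]*11
    print('clk %.2f'%s['clock'],'TCP',p.round(1),'grasp',(p-11*M[:,0]).round(1),'w %.1f'%s['width'],'F',s['force'].round(1),'T',s['torque'].round(2))
    print(' shift tool',(M.T@(t-p)).round(1),'rotv',R.from_matrix(M.T@T).as_rotvec().round(3))
def show():
    s,p,M=st();g=p-11*M[:,0]
    tilt=np.arctan2(-M[0,0],-M[2,0]);yaw=np.degrees(np.arctan2(-M[0,2],M[1,2]))
    print('clk %.2f'%s['clock'],'TCP',p.round(1),'grasp',g.round(1),'tilt %.3f yaw %.2f'%(tilt,yaw),'w %.1f'%s['width'],'F',s['force'].round(1),'T',s['torque'].round(2),'q',s['qpos'].round(2))
E
python3 -m handwheel '1 0 0 0 0 0 -0.14; 1 0 0 0 0 0 -0.14; 1 0 0 0 0 0 -0.14; 1 0 0 0 0 0 -0.14; 1 0 0 0 0 0 -0.14; 1 0 0 0 0 0 -0.14; 1 0 -45 -7 0 0 0;1 0 -45 -7 0 0 0;1 0 -40 -7 0 0 0; 1 0 0 0 0 0 0'; python3 -c "
from h import *
show();delta([523,-209.5,200],0,0.9)"
```

```text
clock: 4.4
eef_pos: [494.9, -190.6, 254.9]
tool_rot: [-0.964, 1.539, 0.648]
force: [-1.2, -0.2, 0.3]
width: 85.6
clk 4.40 TCP [ 494.9 -190.6  254.9] grasp [ 494.6 -190.8  265.9] tilt -0.026 yaw 2.33 w 85.6 F [-1.2 -0.2  0.3] T [0.   0.07 0.01] q [ 0.34  0.43 -0.01  1.85 -0.03  0.85  1.96]
clk 4.40 TCP [ 494.9 -190.6  254.9] grasp [ 494.6 -190.8  265.9] w 85.6 F [-1.2 -0.2  0.3] T [0.   0.07 0.01]
 shift tool [ 55.3 -25.9 -21.1] rotv [0.025 0.019 0.026]
```

```bash
python3 -m handwheel '1 10 -13 -10 0.012 0.01 0.013; 1 10 -13 -10 0.012 0.01 0.013; 1 20 0 0 0 0 0; 1 0 0 0 0 0 0'; python3 -c "
from h import *
show();delta([523,-209.6,126],0,0.9)"
```

```text
clock: 4.8
eef_pos: [520.9, -206.9, 218.7]
tool_rot: [-1.949, 1.561, -0.361]
force: [-1.0, 0.9, -0.4]
width: 85.4
clk 4.80 TCP [ 520.9 -206.9  218.7] grasp [ 520.8 -206.9  229.7] tilt -0.009 yaw 0.99 w 85.4 F [-1.   0.9 -0.4] T [-0.03  0.08  0.02] q [ 0.32  0.52  0.02  1.8  -0.01  0.81  1.93]
clk 4.80 TCP [ 520.9 -206.9  218.7] grasp [ 520.8 -206.9  229.7] w 85.4 F [-1.   0.9 -0.4] T [-0.03  0.08  0.02]
 shift tool [92.7 -1.3 -2.4] rotv [ 0.002 -0.003  0.009]
```

```bash
python3 -m handwheel '1 20 -1 -2 0 0 0.009; 1 20 0 0 0 0 0; 1 0 0 0 0 0 0'; python3 -c "
from h import *
show();delta([523,-209.6,126],0,0.9)
cv2.imwrite('pics/w3.png',get_image('wrist'))"
```

```text
clock: 5.1
eef_pos: [521.4, -207.9, 182.6]
tool_rot: [-2.217, 1.563, -0.629]
force: [-0.4, 0.3, 1.5]
width: 85.5
clk 5.10 TCP [ 521.4 -207.9  182.6] grasp [ 521.3 -207.8  193.6] tilt -0.007 yaw 1.01 w 85.5 F [-0.4  0.3  1.5] T [0.01 0.06 0.01] q [ 0.32  0.57  0.01  1.84 -0.01  0.73  1.93]
clk 5.10 TCP [ 521.4 -207.9  182.6] grasp [ 521.3 -207.8  193.6] w 85.5 F [-0.4  0.3  1.5] T [0.01 0.06 0.01]
 shift tool [56.6 -1.2 -1.5] rotv [ 0.002 -0.005  0.006]
```

View pics/w3.png

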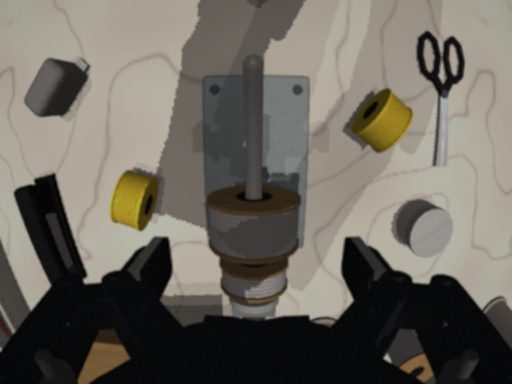

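```bash
python3 -m handwheel '1 20 -1 -1.5 0 0 0.006; 1 20 0 0 0 0 0; 1 15 0 0 0 0 0; 1 0 0 0 0 0 0'; python3 -c "
from h import *
show();delta([523,-209.6,126],0,0.9)"
```

```text
clock: 5.55
eef_pos: [526.8, -210.9, 136.3]
tool_rot: [-2.132, 1.552, -0.544]
force: [-0.1, 0.1, 0.6]
width: 85.2
clk 5.55 TCP [ 526.8 -210.9  136.3] grasp [ 526.7 -210.8  147.3] tilt -0.016 yaw 0.98 w 85.2 F [-0.1  0.1  0.6] T [0.05 0.06 0.04] q [ 0.32  0.64  0.01  1.87 -0.01  0.62  1.92]
clk 5.55 TCP [ 526.8 -210.9  136.3] grasp [ 526.7 -210.8  147.3] w 85.2 F [-0.1  0.1  0.6] T [0.05 0.06 0.04]
 shift tool [10.2  4.   1.5] rotv [ 0.002 -0.01   0.016]
```

```bash
python3 -m handwheel '1 12 4 1.5 0 -0.008 0.016; 1 0 0 0 0 0 0'; python3 -c "
from h import *
show();delta([523,-209.6,126],0,0.9)
cv2.imwrite('pics/w4.png',get_image('wrist'))"
```

```text
clock: 5.75
eef_pos: [524.0, -209.9, 126.7]
tool_rot: [-2.36, 1.567, -0.772]
force: [-0.6, 0.4, -0.5]
width: 85.4
clk 5.75 TCP [ 524.  -209.9  126.7] grasp [ 523.9 -209.8  137.7] tilt -0.003 yaw 0.99 w 85.4 F [-0.6  0.4 -0.5] T [ 0.06 -0.01 -0.01] q [ 0.32  0.66  0.01  1.87 -0.01  0.62  1.93]
clk 5.75 TCP [ 524.  -209.9  126.7] grasp [ 523.9 -209.8  137.7] w 85.4 F [-0.6  0.4 -0.5] T [ 0.06 -0.01 -0.01]
 shift tool [0.7 1.  0.3] rotv [ 0.002 -0.003  0.003]
```

View pics/w4.png

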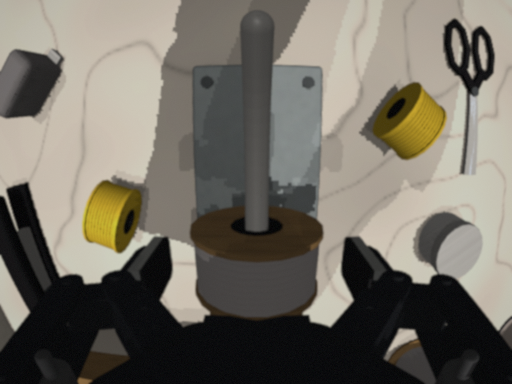

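```bash
python3 -m handwheel '-1 0 0 0 0 0 0; -1 0 0 0 0 0 0; -1 0 0 0 0 0 0; -1 0 0 0 0 0 0; -1 0 0 0 0 0 0'; python3 -c "
from h import *
show()"
```

```text
clock: 6.3
eef_pos: [525.9, -210.5, 129.6]
tool_rot: [-2.088, 1.562, -0.5]
force: [0.5, -0.6, -1.2]
width: 58.8
clk 6.30 TCP [ 525.9 -210.5  129.6] grasp [ 525.8 -210.5  140.6] tilt -0.008 yaw 0.98 w 58.8 F [ 0.5 -0.6 -1.2] T [-0.01 -0.   -0.05] q [ 0.32  0.65  0.01  1.86 -0.01  0.62  1.93]
```

```bash
for i in 1 2 3; do python3 -m handwheel '-1 0 0 0 0 0 0' >/dev/null; python3 -c "
from h import *
show()"; done
```

```text
clk 6.40 TCP [ 525.8 -210.5  129.4] grasp [ 525.7 -210.4  140.4] tilt -0.008 yaw 0.98 w 58.5 F [ 0.8  0.  -1.3] T [-0.03 -0.03 -0.  ] q [ 0.32  0.65  0.01  1.86 -0.01  0.62  1.93]
clk 6.50 TCP [ 525.7 -210.5  129.4] grasp [ 525.7 -210.4  140.4] tilt -0.007 yaw 0.98 w 58.6 F [-0.3 -1.2 -0.3] T [ 0.03  0.02 -0.01] q [ 0.32  0.65  0.01  1.86 -0.01  0.62  1.93]
clk 6.60 TCP [ 525.8 -210.5  129.4] grasp [ 525.7 -210.4  140.4] tilt -0.008 yaw 0.98 w 58.5 F [ 0.3 -0.1 -0.1] T [ 0.02  0.04 -0.06] q [ 0.32  0.65  0.01  1.86 -0.01  0.62  1.93]
```

```bash
python3 -c "
from h import *
a=get_image('wrist');cv2.imwrite('pics/w5.png',cv2.resize(a[150:330,170:350],None,fx=3.3,fy=3.3,interpolation=cv2.INTER_CUBIC))"
```

```text
(no output)
```

View pics/w5.png

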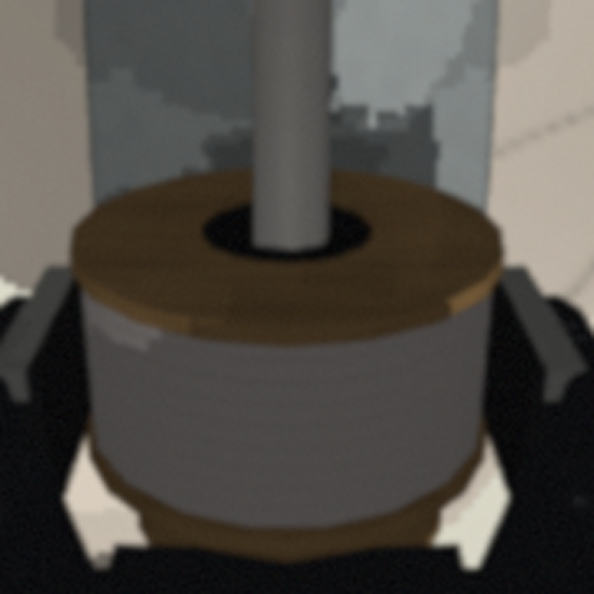

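```bash
for i in 1 2 3 ; do python3 -m handwheel '-1 -1.5 0 0 0 0 0; -1 0 0 0 0 0 0' >/dev/null; python3 -c "
from h import *
show()"; done
```

```text
clk 6.85 TCP [ 525.6 -210.4  130.8] grasp [ 525.6 -210.4  141.8] tilt -0.007 yaw 0.98 w 59.1 F [ 0.4  0.3 -0.9] T [-0.01 -0.    0.03] q [ 0.32  0.65  0.01  1.86 -0.01  0.62  1.93]
clk 7.05 TCP [ 525.5 -210.4  132.3] grasp [ 525.4 -210.4  143.3] tilt -0.007 yaw 0.98 w 58.6 F [ 0.2 -0.2 -1.1] T [-0.01 -0.01 -0.02] q [ 0.32  0.65  0.01  1.86 -0.01  0.62  1.93]
clk 7.25 TCP [ 525.5 -210.4  134. ] grasp [ 525.4 -210.3  145. ] tilt -0.007 yaw 0.98 w 58.5 F [ 0.7 -0.  -1.2] T [ 0.01 -0.02 -0.1 ] q [ 0.32  0.64  0.01  1.86 -0.01  0.63  1.93]
```

```bash
for i in 1 2 3 ; do python3 -m handwheel '-1 -1 0 0 0 0 0; -1 0 0 0 0 0 0' >/dev/null; python3 -c "
from h import *
show()"; done
```

```text
clk 7.45 TCP [ 525.4 -210.3  135. ] grasp [ 525.3 -210.3  146. ] tilt -0.007 yaw 0.98 w 58.8 F [ 0.4  0.4 -0.7] T [0.01 0.   0.  ] q [ 0.32  0.64  0.01  1.86 -0.01  0.63  1.93]
clk 7.65 TCP [ 525.2 -210.3  135. ] grasp [ 525.2 -210.2  146. ] tilt -0.006 yaw 0.98 w 58.4 F [-0.  -0.2 -1.5] T [-0.05 -0.04 -0.01] q [ 0.32  0.64  0.01  1.86 -0.01  0.63  1.93]
clk 7.85 TCP [ 525.1 -210.2  135.1] grasp [ 525.1 -210.2  146.1] tilt -0.006 yaw 0.99 w 58.6 F [ 1.4  0.4 -3.6] T [-0.03 -0.19 -0.02] q [ 0.32  0.64  0.01  1.86 -0.01  0.63  1.93]
```

```bash
cat >> h.py <<'E'
YAW=0.95; RX=579.2; BY=-210.4; BX=525.; BZ=140.
def bar(s):
    # 2D: (distance along -x from root, height), tangent angle
    if s<80: return np.array([s,0.]),0.
    f=min((s-80)/75,np.pi/4); p=np.array([80+75*np.sin(f),75*(1-np.cos(f))])
    e=s-80-75*np.pi/4
    if e>0: p=p+e*np.array([np.cos(f),np.sin(f)])
    return p,f
def reelpose(s,half):
    u=np.linspace(s-half,s+half,41);P=[bar(k) for k in u]
    p=np.mean([a for a,b in P],0);f=np.mean([b for a,b in P])
    x=RX-p[0]; c=np.array([x,BY+np.tan(np.radians(YAW))*(x-BX),BZ+p[1]]);return c,f
def tcp(s,half,off,dz=0):
    c,f=reelpose(s,half);T=Rt(f,YAW);return c-T@np.array(off)+np.array([0,0,dz]),T
def rows(ss,half,off,dz=0):
    show();s0,p,M=st();c=p+M@np.array(off)
    print('reel est s~%.1f'%(RX-c[0]),c.round(1))
    for s in ss:
        t,T=tcp(s,half,off,dz);print(s,(M.T@(t-p)).round(1),R.from_matrix(M.T@T).as_rotvec().round(3));p,M=t,T
E
python3 -c "
from h import *
rows([60,64,68,74,80,86],16,(-7.8,2,0))"
```

```text
clk 7.85 TCP [ 525.1 -210.2  135.1] grasp [ 525.1 -210.2  146.1] tilt -0.006 yaw 0.99 w 58.6 F [ 1.4  0.4 -3.6] T [-0.03 -0.19 -0.02] q [ 0.32  0.64  0.01  1.86 -0.01  0.63  1.93]
reel est s~56.1 [ 523.1 -210.2  142.9]
60 [ 2.9  3.9 -0.1] [ 0.001 -0.004  0.005]
64 [ 0.  4. -0.] [0. 0. 0.]
68 [0. 4. 0.] [-0.    -0.     0.004]
74 [-0.   6.1 -0. ] [-0.     0.     0.018]
80 [-0.   6.2  0. ] [ 0.    -0.     0.033]
86 [-0.   6.3  0. ] [-0.     0.     0.047]
```

```bash
python3 -m handwheel '-1 2.9 0 0 0 0 0; -1 0 4 0 0 0 0.005; -1 0 4 0 0 0 0; -1 0 4 0 0 0 0.004'; python3 -c "
from h import *
rows([68,74,80,86,92],16,(-7.8,2,0))"
```

```text
clock: 8.25
eef_pos: [512.8, -210.5, 133.4]
tool_rot: [2.49, 1.566, -2.205]
force: [0.4, -0.6, -1.4]
width: 58.6
clk 8.25 TCP [ 512.8 -210.5  133.4] grasp [ 512.8 -210.5  144.4] tilt 0.003 yaw 1.00 w 58.6 F [ 0.4 -0.6 -1.4] T [ 0.01  0.01 -0.03] q [ 0.33  0.64  0.01  1.89 -0.01  0.62  1.93]
reel est s~68.4 [ 510.8 -210.5  141.2]
68 [ 1.2 -0.4 -0.1] [ 0.001 -0.004  0.001]
74 [-0.   6.1 -0. ] [-0.     0.     0.018]
80 [-0.   6.2  0. ] [ 0.    -0.     0.033]
86 [-0.   6.3  0. ] [-0.     0.     0.047]
92 [-0.1  6.4  0. ] [-0.    -0.     0.062]
```

```bash
python3 -m handwheel '-1 1.0 5.7 0 0 0 0.019; -1 0 6.2 0 0 0 0.033; -1 0 6.3 0 0 0 0.047'; python3 -c "
from h import *
rows([86,92,98,104,110],16,(-7.8,2,0))"
```

```text
clock: 8.55
eef_pos: [491.6, -211.4, 133.8]
tool_rot: [1.609, 1.463, -3.088]
force: [1.1, -0.2, -1.0]
width: 58.5
clk 8.55 TCP [ 491.6 -211.4  133.8] grasp [ 492.8 -211.3  144.7] tilt 0.108 yaw 0.89 w 58.5 F [ 1.1 -0.2 -1. ] T [ 0.01 -0.18 -0.03] q [0.3  0.65 0.05 1.85 0.02 0.74 1.91]
reel est s~88.7 [ 490.5 -211.4  141.8]
86 [ 0.7 -2.9  0.4] [-0.001 -0.004 -0.006]
92 [-0.1  6.4  0. ] [-0.    -0.     0.062]
98 [-0.1  6.5 -0. ] [-0.     0.     0.076]
104 [-0.1  6.6 -0. ] [0.   0.   0.08]
110 [-0.1  6.6 -0. ] [ 0.   -0.    0.08]
```

```bash
python3 -m handwheel '-1 0.6 3.5 0.4 0 -0.004 0.056; -1 -0.1 6.5 0 0 0 0.076; -1 -0.1 6.5 0 0 0 0.08'; python3 -c "
from h import *
rows([104,110,116,122,128],16,(-7.8,2,0))"
```

```text
clock: 8.85
eef_pos: [473.0, -211.9, 138.1]
tool_rot: [1.574, 1.242, -3.125]
force: [-0.6, 1.3, -2.5]
width: 58.7
clk 8.85 TCP [ 473.  -211.9  138.1] grasp [ 476.6 -211.8  148.5] tilt 0.329 yaw 0.74 w 58.7 F [-0.6  1.3 -2.5] T [ 0.03 -0.46 -0.01] q [0.25 0.73 0.09 1.71 0.06 1.01 1.87]
reel est s~105.5 [ 473.7 -211.8  146.1]
104 [ 1.  -2.7  0.6] [-0.004  0.    -0.009]
110 [-0.1  6.6 -0. ] [ 0.   -0.    0.08]
116 [-0.1  6.6 -0. ] [-0.   -0.    0.08]
122 [-0.1  6.6 -0. ] [-0.   -0.    0.08]
128 [-0.1  6.5  0. ] [0.    0.    0.074]
```

```bash
python3 -m handwheel '-1 1.1 3.7 0.6 -0.004 0 0.071; -1 0.1 6.4 0 0 0 0.08'; python3 -c "
from h import *
rows([116,122,128,134],16,(-7.8,2,0))"
```

```text
clock: 9.05
eef_pos: [463.1, -211.5, 141.6]
tool_rot: [1.573, 1.085, -3.123]
force: [0.4, -0.2, -1.8]
width: 58.3
clk 9.05 TCP [ 463.1 -211.5  141.6] grasp [ 468.3 -211.5  151.4] tilt 0.485 yaw 0.95 w 58.3 F [ 0.4 -0.2 -1.8] T [ 0.01 -0.66 -0.09] q [0.22 0.8  0.11 1.61 0.08 1.2  1.85]
reel est s~114.2 [ 465.  -211.5  149.5]
116 [ 0.5 -0.1  0.1] [-0.    -0.001 -0.005]
122 [-0.1  6.6 -0. ] [-0.   -0.    0.08]
128 [-0.1  6.5  0. ] [0.    0.    0.074]
134 [-0.1  6.4 -0. ] [0.    0.    0.059]
```

```bash
python3 -m handwheel '-1 0.4 6.4 0.1 0 0 0.076; -1 0 6.5 0 0 0 0.074; -1 0 6.3 0 0 0 0.059'; python3 -c "
from h import *
rows([134,140,146,152],16,(-7.8,2,0))"
```

```text
clock: 9.35
eef_pos: [447.6, -211.2, 151.4]
tool_rot: [1.573, 0.869, -3.122]
force: [-1.6, -0.6, -5.4]
width: 58.9
clk 9.35 TCP [ 447.6 -211.2  151.4] grasp [ 454.7 -211.1  159.8] tilt 0.701 yaw 1.01 w 58.9 F [-1.6 -0.6 -5.4] T [-0.04 -1.29  0.  ] q [0.19 0.89 0.13 1.49 0.11 1.43 1.84]
reel est s~128.1 [ 451.1 -211.1  158.7]
134 [ 0.4  0.9 -0.5] [-0.    -0.002 -0.008]
140 [-0.1  6.3  0. ] [-0.    -0.     0.045]
146 [-0.   6.2 -0. ] [0.   0.   0.03]
152 [-0.   6.1 -0. ] [-0.     0.     0.015]
```

```bash
python3 -m handwheel '-1 1.4 1 -0.4 0 0 -0.008; -1 0 0 0 0 0 0'; python3 -c "
from h import *
rows([134,140,146,152],16,(-7.8,2,0))"
```

```text
clock: 9.55
eef_pos: [446.4, -211.2, 149.5]
tool_rot: [1.573, 0.877, -3.121]
force: [-0.7, 0.3, -1.3]
width: 58.5
clk 9.55 TCP [ 446.4 -211.2  149.5] grasp [ 453.4 -211.1  157.9] tilt 0.693 yaw 1.07 w 58.5 F [-0.7  0.3 -1.3] T [-0.08 -0.84 -0.01] q [0.19 0.89 0.13 1.5  0.11 1.42 1.84]
reel est s~129.4 [ 449.8 -211.1  156.8]
134 [-1.9  1.3 -0.5] [ 0.001 -0.002 -0.   ]
140 [-0.1  6.3  0. ] [-0.    -0.     0.045]
146 [-0.   6.2 -0. ] [0.   0.   0.03]
152 [-0.   6.1 -0. ] [-0.     0.     0.015]
```

```bash
python3 -m handwheel '-1 -0.5 7 -0.3 0 0 0.045; -1 -0.1 6.2 0 0 0 0.03'; python3 -c "
from h import *
rows([146,152,158,164],16,(-7.8,2,0))"
```

```text
clock: 9.75
eef_pos: [436.4, -212.0, 159.8]
tool_rot: [1.573, 0.804, -3.122]
force: [-0.1, 0.2, -1.5]
width: 58.8
clk 9.75 TCP [ 436.4 -212.   159.8] grasp [ 444.  -211.9  167.8] tilt 0.767 yaw 1.02 w 58.8 F [-0.1  0.2 -1.5] T [ 0.06 -1.   -0.01] q [0.18 0.91 0.14 1.48 0.12 1.5  1.85]
reel est s~138.9 [ 440.3 -211.9  166.8]
146 [-0.7 -0.5  0.1] [-0.    -0.002  0.001]
152 [-0.   6.1 -0. ] [-0.     0.     0.015]
158 [-0.  6.  0.] [ 0.    -0.     0.002]
164 [ 0.  6. -0.] [0. 0. 0.]
```

```bash
python3 -m handwheel '-1 -0.3 6 0.1 0 0 0.015; -1 0 6 0 0 0 0.002; -1 0 6 0 0 0 0; -1 0 6 0 0 0 0'; python3 -c "
from h import *
rows([170,176,182],16,(-7.8,2,0))"
```

```text
clock: 10.15
eef_pos: [418.2, -212.4, 178.6]
tool_rot: [1.574, 0.789, -3.122]
force: [-0.2, 0.1, -1.4]
width: 58.6
clk 10.15 TCP [ 418.2 -212.4  178.6] grasp [ 425.9 -212.3  186.4] tilt 0.782 yaw 0.98 w 58.6 F [-0.2  0.1 -1.4] T [-0.01 -0.98  0.02] q [0.19 0.87 0.14 1.51 0.13 1.51 1.85]
reel est s~157.0 [ 422.2 -212.3  185.6]
170 [-0.2 -2.5  0.2] [-0.001 -0.002  0.003]
176 [ 0.  6. -0.] [0. 0. 0.]
182 [ 0.  6. -0.] [0. 0. 0.]
```

```bash
python3 -m handwheel '-1 0 7 0 0 0 0; -1 0 7 0 0 0 0; -1 0 7 0 0 0 0; -1 0 7 0 0 0 0; -1 0 0 0 0 0 0'; python3 -c "
from h import *
rows([190],16,(-7.8,2,0))
cv2.imwrite('pics/w6.png',get_image('wrist'))
cv2.imwrite('pics/t6.png',cv2.resize(get_image('top')[160:280,260:380],None,fx=4,fy=4))"
```

```text
clock: 10.65
eef_pos: [395.8, -213.2, 201.8]
tool_rot: [1.575, 0.791, -3.123]
force: [0.4, -0.5, -2.2]
width: 58.7
clk 10.65 TCP [ 395.8 -213.2  201.8] grasp [ 403.5 -213.   209.6] tilt 0.780 yaw 0.91 w 58.7 F [ 0.4 -0.5 -2.2] T [ 0.03 -0.94 -0.02] q [0.19 0.82 0.15 1.57 0.14 1.5  1.86]
reel est s~179.4 [ 399.8 -213.1  208.8]
190 [  0.4 -14.7   0.7] [-0.003 -0.002  0.005]
```

View pics/w6.png

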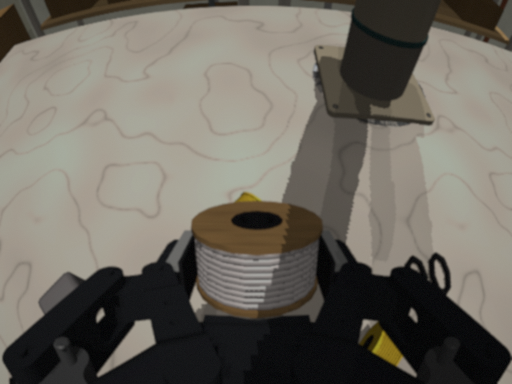

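View pics/t6.png

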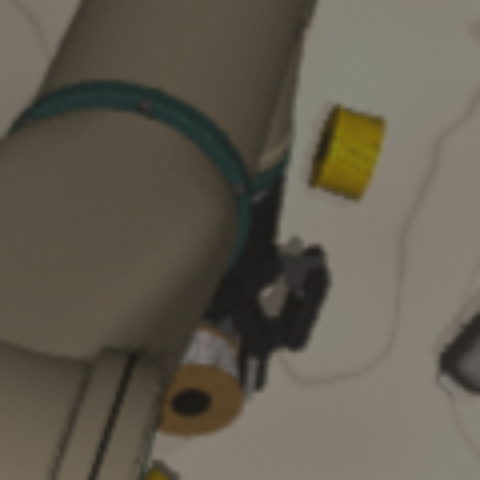

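```bash
python3 -m handwheel '-1 -14 14 0 0 0 0; -1 -14 14 0 0 0 0; -1 0 0 0 0 0 -0.13; -1 0 0 0 0 0 -0.13; -1 0 0 0 0 0 -0.13; -1 0 0 0 0 0 -0.13; -1 0 0 0 0 0 -0.13; -1 0 0 0 0 0 -0.13; -1 0 0 0 0 0 0'; python3 -c "
from h import *
show();delta([470,30,245],0,7.3)"
```

```text
clock: 11.65
eef_pos: [396.9, -211.1, 238.1]
tool_rot: [-1.671, 1.548, -0.08]
force: [-0.2, -0.1, -1.1]
width: 58.5
clk 11.65 TCP [ 396.9 -211.1  238.1] grasp [ 396.7 -211.1  249.1] tilt -0.022 yaw 1.15 w 58.5 F [-0.2 -0.1 -1.1] T [0.01 0.06 0.03] q [ 0.39  0.34  0.05  2.07 -0.04  0.71  2.06]
clk 11.65 TCP [ 396.9 -211.1  238.1] grasp [ 396.7 -211.1  249.1] w 58.5 F [-0.2 -0.1 -1.1] T [0.01 0.06 0.03]
 shift tool [ -5.7 -78.1 239.6] rotv [-0.107 -0.003  0.022]
```

```bash
python3 -m handwheel '-1 -1 -13 40 -0.018 0 0.004; -1 -1 -13 40 -0.018 0 0.004; -1 -1 -13 40 -0.018 0 0.004; -1 -1 -13 40 -0.018 0 0.004; -1 -1 -13 40 -0.018 0 0.004; -1 -1 -13 40 -0.018 0 0.004; -1 0 -8 42 0 0 0; -1 0 -8 42 0 0 0; -1 0 -8 42 0 0 0;-1 0 -8 42 0 0 0'; python3 -c "
from h import *
show();delta([500,239,230],0,7.3)"
```

```text
clock: 12.65
eef_pos: [481.3, 216.1, 239.1]
tool_rot: [2.187, 1.542, -2.405]
force: [-0.1, -0.5, -2.1]
width: 58.6
clk 12.65 TCP [481.3 216.1 239.1] grasp [481.6 216.3 250.1] tilt 0.022 yaw 6.93 w 58.6 F [-0.1 -0.5 -2.1] T [ 0.01 -0.17 -0.05] q [-0.45  0.47 -0.04  1.83  0.03  0.87  1.18]
clk 12.65 TCP [481.3 216.1 239.1] grasp [481.6 216.3 250.1] w 58.6 F [-0.1 -0.5 -2.1] T [ 0.01 -0.17 -0.05]
 shift tool [  8.2 -21.5  20.6] rotv [-0.007 -0.017 -0.024]
```

```bash
python3 -m handwheel '-1 8 -22 20 -0.007 -0.017 -0.024; -1 0 0 0 0 0 0'; python3 -c "
from h import *
show();w=camera_params('wrist');print(w)
a=get_image('wrist');cv2.imwrite('pics/w7.png',cv2.resize(a,(768,576),interpolation=cv2.INTER_CUBIC))"
```

```text
clock: 12.85
eef_pos: [500.5, 250.6, 228.5]
tool_rot: [0.774, 1.567, 2.486]
force: [-0.4, -0.9, -1.8]
width: 58.6
clk 12.85 TCP [500.5 250.6 228.5] grasp [500.5 250.5 239.5] tilt 0.003 yaw 8.10 w 58.6 F [-0.4 -0.9 -1.8] T [-0.08  0.01  0.01] q [-0.48  0.51 -0.05  1.78  0.03  0.85  1.17]
{'fx': 297.3186396354542, 'fy': 297.3186396354542, 'cx': 256.3608720129364, 'cy': 193.07464869545453, 'eye': array([435.03997331, 241.09308608, 362.37213638]), 'orientation': array([-0.2640564 , -0.00343035,  1.71182735])}
```

View pics/w7.png

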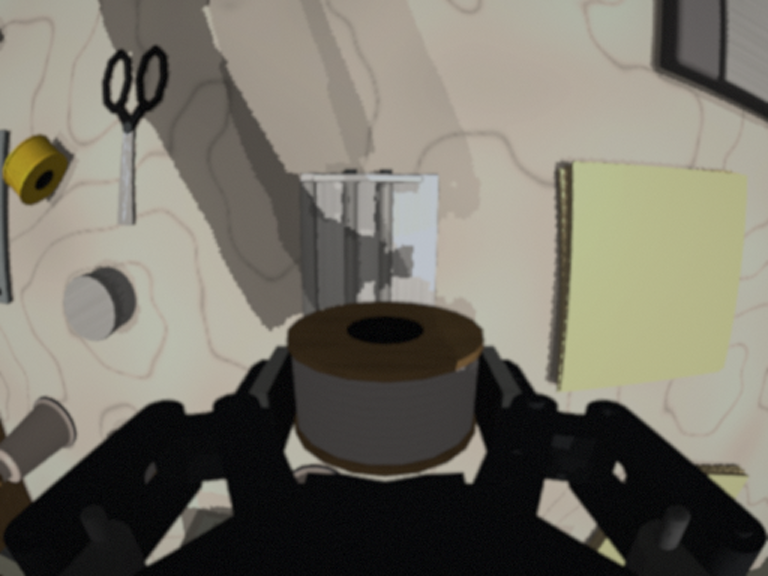

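```bash
python3 -c "
import cv2
a=cv2.imread('pics/w7.png')
b=cv2.resize(a[160:320,290:450],None,fx=3.7,fy=3.7,interpolation=cv2.INTER_CUBIC);b=cv2.convertScaleAbs(b,alpha=1.6,beta=10);cv2.imwrite('pics/w7z.png',b)"
```

```text
(no output)
```

View pics/w7z.png

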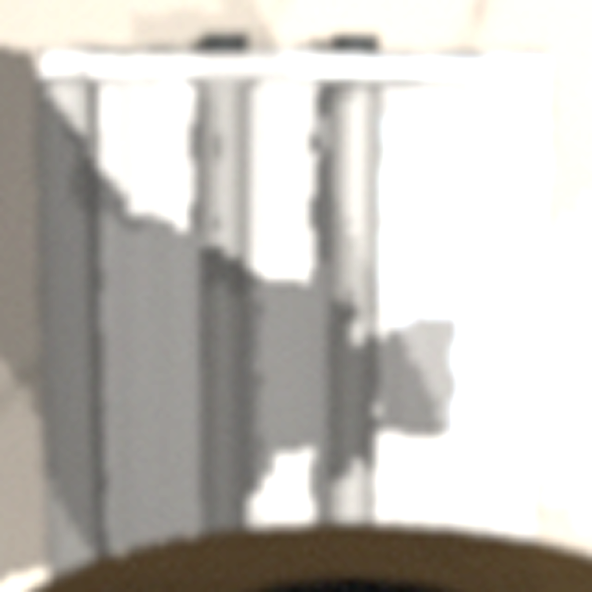

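```bash
python3 - <<'E'
from h import *
p=dict(fx=297.3186396354542,fy=297.3186396354542,cx=256.3608720129364,cy=193.07464869545453,eye=np.array([435.03997331,241.09308608,362.37213638]),orientation=np.array([-0.2640564,-0.00343035,1.71182735]))
Z=lambda x,y:((x/3.7+290+.5)/1.5-.5,(y/3.7+160+.5)/1.5-.5)
L=[]
for a,b in[((228,120),(226,450)),((355,120),(351,450))]:
  A,B=[plane('wrist',*Z(*q),38,p) for q in(a,b)];print(A.round(1),B.round(1),np.degrees(np.arctan2(*(B-A)[[1,0]])));L.append((A,B))
t=np.radians(7.5);n=np.array([-np.sin(t),np.cos(t)])
for A,B in L: print('n-offset',n@A[:2],n@B[:2])
for q in((60,68),(380,68)):print('cheek top',plane('wrist',*Z(*q),58,p).round(1))
A=np.array([516.7,252]);B=np.array([518.3,225.7]);print('top cam',n@A,n@B)
E
```

```text
[452.8 220.5  38. ] [518.9 228.6  38. ] 6.943958496128619
[449.4 245.1  38. ] [515.4 253.7  38. ] 7.40945624804136
n-offset 159.5132672890401 158.8668070814029
n-offset 184.34296382884452 184.23786607360816
cheek top [445.9 189.6  58. ]
cheek top [438.4 248.   58. ]
top cam 182.40122154609958 156.11737978441627
```

```bash
python3 -c "
from h import *
delta([555,244.8,110],0,7.3)"
```

```text
clk 12.90 TCP [499.3 249.8 228.8] grasp [499.4 249.8 239.8] w 58.8 F [ 0.3  0.7 -1.7] T [ 0.11  0.03 -0.05]
 shift tool [118.5 -54.9 -13. ] rotv [ 0.014  0.002 -0.004]
```

```bash
python3 -m handwheel '-1 0 -27 -6 0.007 0 0; -1 0 -27 -6 0.007 0 0; -1 25 0 0 0 0 0; -1 25 0 0 0 0 0; -1 25 0 0 0 0 0; -1 20 0 0 0 0 0; -1 0 0 0 0 0 0'; python3 -c "
from h import *
delta([555,244.8,100],0,7.3);show()"
```

```text
clock: 13.6
eef_pos: [554.9, 237.6, 128.6]
tool_rot: [2.173, 1.548, -2.419]
force: [0.2, -0.0, -0.6]
width: 58.3
clk 13.60 TCP [554.9 237.6 128.6] grasp [555.1 237.7 139.6] w 58.3 F [ 0.2 -0.  -0.6] T [-0.02 -0.03 -0.04]
 shift tool [28.5 -1.5  7.5] rotv [-0.007 -0.013 -0.019]
clk 13.60 TCP [554.9 237.6 128.6] grasp [555.1 237.7 139.6] tilt 0.017 yaw 6.92 w 58.3 F [ 0.2 -0.  -0.6] T [-0.02 -0.03 -0.04] q [-0.43  0.71 -0.03  1.73  0.04  0.73  1.2 ]
```

```bash
python3 -m handwheel '-1 15 -1.5 7.5 -0.007 -0.013 -0.019; -1 12 0 0 0 0 0; -1 0 0 0 0 0 0'; python3 -c "
from h import *
delta([555,244.8,62],0,7.3);show();print(camera_params('wrist'))
a=get_image('wrist');cv2.imwrite('pics/w8r.png',a);cv2.imwrite('pics/w8.png',cv2.convertScaleAbs(cv2.resize(a[90:350,130:380],None,fx=2.3,fy=2.3,interpolation=cv2.INTER_CUBIC),alpha=1.5,beta=10))"
```

```text
clock: 13.9
eef_pos: [556.6, 242.8, 102.1]
tool_rot: [2.768, 1.567, -1.819]
force: [-0.5, 0.2, -1.0]
width: 58.5
clk 13.90 TCP [556.6 242.8 102.1] grasp [556.6 242.9 113.1] w 58.5 F [-0.5  0.2 -1. ] T [-0.    0.03 -0.01]
 shift tool [40.1  1.3  2.3] rotv [-0.002 -0.003 -0.001]
clk 13.90 TCP [556.6 242.8 102.1] grasp [556.6 242.9 113.1] tilt 0.001 yaw 7.16 w 58.5 F [-0.5  0.2 -1. ] T [-0.    0.03 -0.01] q [-0.44  0.74 -0.04  1.75  0.05  0.65  1.2 ]
{'fx': 297.3186396354542, 'fy': 297.3186396354542, 'cx': 256.3608720129364, 'cy': 193.07464869545453, 'eye': array([490.69803738, 235.20565841, 235.85997763]), 'orientation': array([-0.26519938,  0.00251461,  1.69540691])}
```

View pics/w8.png

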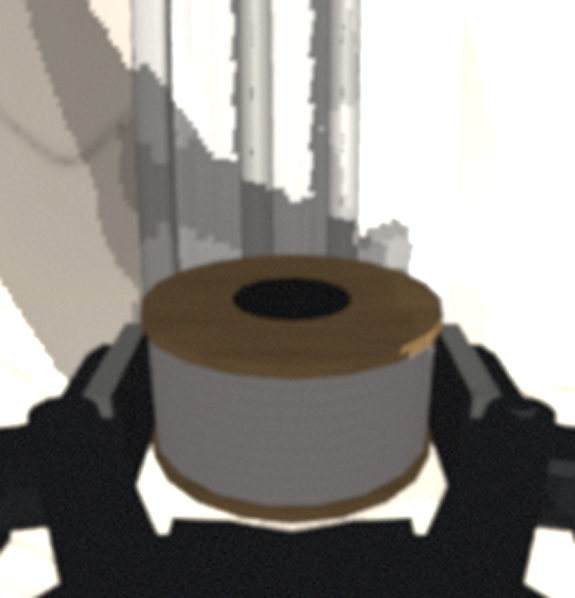

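```bash
python3 -m handwheel '-1 12 1 2.5 0 0 0; -1 12 0 0 0 0 0; -1 8 0 0 0 0 0; -1 0 0 0 0 0 0'; python3 -c "
from h import *
delta([555,244.8,60],0,7.3)"
```

```text
clock: 14.35
eef_pos: [557.3, 245.8, 70.5]
tool_rot: [-2.289, 1.567, -0.594]
force: [-0.4, 1.0, -0.8]
width: 58.9
clk 14.35 TCP [557.3 245.8  70.5] grasp [557.3 245.9  81.5] w 58.9 F [-0.4  1.  -0.8] T [-0.02  0.05 -0.02]
 shift tool [10.5  2.5 -0.7] rotv [-0.003 -0.003  0.003]
```

```bash
python3 -m handwheel '-1 6 1 -0.5 0 0 0; -1 2 0 0 0 0 0; -1 0 0 0 0 0 0'; python3 -c "
from h import *
show()"; for i in 1 2; do python3 -m handwheel '-1 1 0 0 0 0 0; -1 0 0 0 0 0 0'>/dev/null; python3 -c "
from h import *
show()";done
```

```text
clock: 14.65
eef_pos: [556.4, 245.0, 61.8]
tool_rot: [-2.371, 1.567, -0.676]
force: [-0.3, -1.8, -1.4]
width: 58.5
clk 14.65 TCP [556.4 245.   61.8] grasp [556.4 245.   72.8] tilt -0.003 yaw 7.11 w 58.5 F [-0.3 -1.8 -1.4] T [-0.03  0.03 -0.  ] q [-0.44  0.8  -0.03  1.77  0.05  0.57  1.19]
clk 14.85 TCP [556.6 245.1  61. ] grasp [556.6 245.1  72. ] tilt -0.003 yaw 7.11 w 58.7 F [ 0.6 -0.1 -1.7] T [ 0.03 -0.01  0.01] q [-0.44  0.8  -0.03  1.77  0.05  0.57  1.19]
clk 15.05 TCP [556.9 245.2  60.3] grasp [556.9 245.2  71.3] tilt -0.004 yaw 7.11 w 58.8 F [ 0.3  0.  -1.4] T [0.07 0.01 0.05] q [-0.44  0.8  -0.03  1.77  0.05  0.56  1.19]
```

```bash
for i in 1 2 3; do python3 -m handwheel '-1 1 0 0 0 0 0; -1 0 0 0 0 0 0'>/dev/null; python3 -c "
from h import *
show()";done
```

```text
clk 15.25 TCP [557.3 245.3  59.8] grasp [557.2 245.3  70.8] tilt -0.005 yaw 7.10 w 58.5 F [ 0.6  0.5 -2.4] T [-0.02 -0.01 -0.01] q [-0.44  0.8  -0.03  1.77  0.05  0.56  1.19]
clk 15.45 TCP [557.5 245.4  59.9] grasp [557.4 245.4  70.9] tilt -0.006 yaw 7.10 w 58.7 F [ 0.1 -0.1 -1.7] T [ 0.03 -0.    0.01] q [-0.44  0.8  -0.03  1.77  0.05  0.56  1.19]
clk 15.65 TCP [557.7 245.5  59.8] grasp [557.6 245.5  70.8] tilt -0.006 yaw 7.10 w 58.8 F [-0.7  0.3 -1.4] T [-0.01  0.07  0.02] q [-0.44  0.8  -0.03  1.77  0.05  0.56  1.19]
```

```bash
python3 -m handwheel '-1 3 0.5 0 0 0 0; -1 0 0 0 0 0 0'>/dev/null; python3 -c "
from h import *
show()
a=get_image('wrist');cv2.imwrite('pics/w9.png',cv2.convertScaleAbs(cv2.resize(a[90:350,130:380],None,fx=2.3,fy=2.3,interpolation=cv2.INTER_CUBIC),alpha=1.5,beta=10))
cv2.imwrite('pics/s9.png',cv2.resize(get_image('scene')[160:280,320:440],None,fx=5,fy=5,interpolation=cv2.INTER_CUBIC))"
```

```text
clk 15.85 TCP [558.2 245.6  60.3] grasp [558.1 245.6  71.3] tilt -0.009 yaw 7.09 w 58.7 F [ 0.9 -0.4 -2.1] T [ 0.03  0.03 -0.02] q [-0.44  0.8  -0.03  1.77  0.05  0.56  1.19]
```

View pics/w9.png

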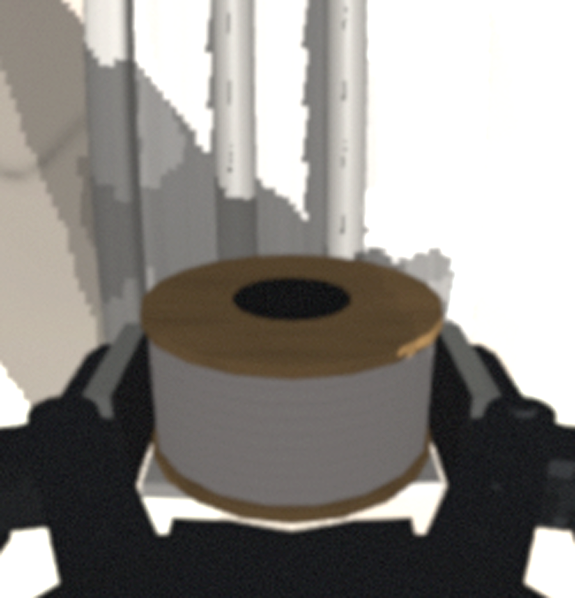

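View pics/s9.png

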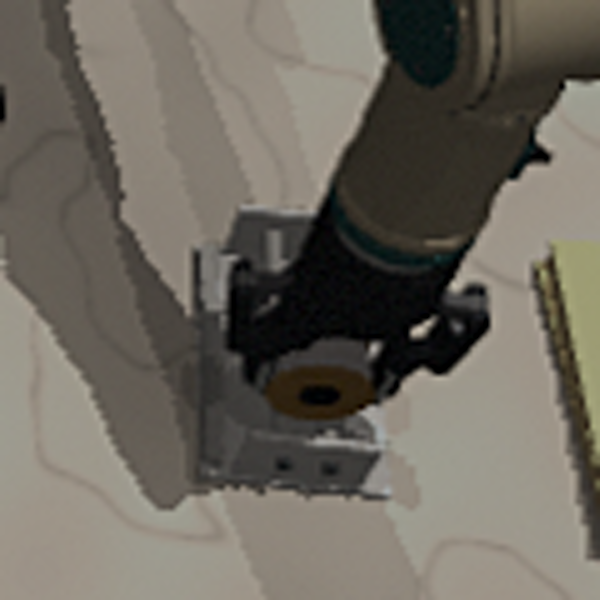

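```bash
python3 -m handwheel '0.6 0 0 0 0 0 0; 0.7 0 0 0 0 0 0; 0.8 0 0 0 0 0 0;1 0 0 0 0 0 0; 1 0 0 0 0 0 0'>/dev/null; python3 -c "
from h import *
show()
a=get_image('wrist');cv2.imwrite('pics/w10.png',cv2.convertScaleAbs(cv2.resize(a[90:350,130:380],None,fx=2.3,fy=2.3,interpolation=cv2.INTER_CUBIC),alpha=1.5,beta=10))"
```

```text
clk 16.45 TCP [558.2 245.8  58.2] grasp [558.1 245.8  69.2] tilt -0.008 yaw 7.09 w 85.3 F [-0.4  0.2  1. ] T [-0.03  0.01 -0.05] q [-0.44  0.81 -0.03  1.77  0.05  0.56  1.19]
```

View pics/w10.png

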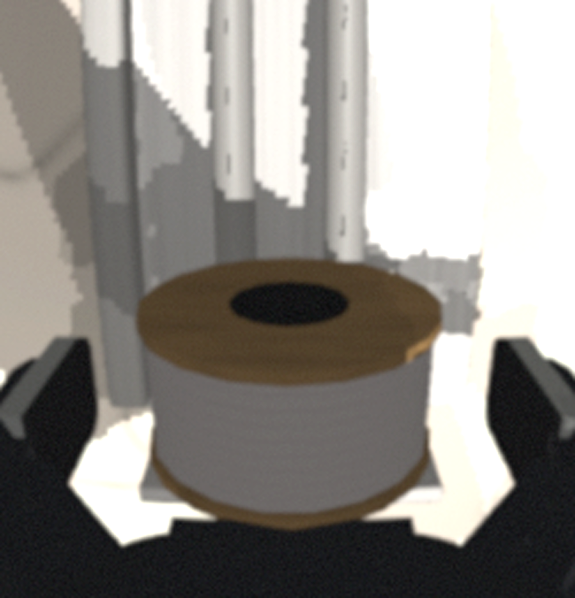

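```bash
python3 -m handwheel '1 -15 0 0 0 0 0; 1 -25 0 0 0 0 0; 1 -35 0 0 0 0 0; 1 -35 0 0 0 0 0; 1 -35 0 0 0 0 0; 1 -30 0 0 0 0 0; 1 0 0 0 0 0 0'; python3 -c "
from h import *
delta([500,0,240],0,0.95)
a=get_image('top');cv2.imwrite('pics/t10.png',cv2.resize(a[130:280,80:230],None,fx=4,fy=4,interpolation=cv2.INTER_CUBIC))"
```

```text
clock: 17.2
eef_pos: [556.7, 245.8, 245.5]
tool_rot: [-1.639, 1.561, 0.055]
force: [0.1, 0.1, 1.1]
width: 85.4
clk 17.20 TCP [556.7 245.8 245.5] grasp [556.6 245.8 256.5] w 85.4 F [0.1 0.1 1.1] T [-0.   -0.02  0.01]
 shift tool [   4.8   86.7 -237. ] rotv [ 0.107 -0.     0.009]
```

View pics/t10.png

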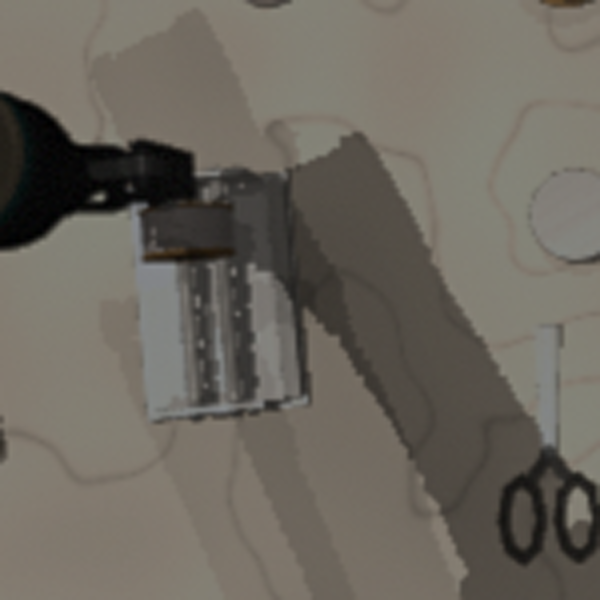

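```bash
python3 -m handwheel '1 0 12 -46 0.021 0 0.002; 1 0 12 -46 0.021 0 0.002; 1 0 12 -46 0.021 0 0.002; 1 0 12 -46 0.021 0 0.002; 1 0 12 -46 0.021 0 0.002; 1 0 -12 -46 0 0 0; 1 0 -12 -46 0 0 0; 1 0 -12 -46 0 0 0; 1 0 -12 -46 0 0 0; 1 0 0 0 0 0 0'; python3 -c "
from h import *
delta([563,-209.7,200],0,0.95)"
```

```text
clock: 18.25
eef_pos: [558.5, -184.5, 236.0]
tool_rot: [1.523, 1.553, 3.115]
force: [-1.3, 0.4, 0.0]
width: 85.4
clk 18.25 TCP [ 558.5 -184.5  236. ] grasp [ 558.7 -184.5  247. ] w 85.4 F [-1.3  0.4  0. ] T [ 0.03 -0.01  0.04]
 shift tool [ 35.9  -4.6 -25.3] rotv [ 0.005  0.001 -0.018]
```

```bash
python3 -m handwheel '1 10 -4.5 -25 0.005 0 -0.018; 1 20 0 0 0 0 0; 1 0 0 0 0 0 0'; python3 -c "
from h import *
delta([563,-209.7,180],0,0.95);print(camera_params('wrist'))
a=get_image('wrist');cv2.imwrite('pics/w11.png',cv2.convertScaleAbs(cv2.resize(a[90:350,130:380],None,fx=2.3,fy=2.3,interpolation=cv2.INTER_CUBIC),alpha=1.5,beta=10))"
```

```text
clock: 18.55
eef_pos: [561.3, -210.7, 202.7]
tool_rot: [0.883, 1.566, 2.466]
force: [-0.5, 0.8, -0.0]
width: 85.6
clk 18.55 TCP [ 561.3 -210.7  202.7] grasp [ 561.3 -210.7  213.7] w 85.6 F [-0.5  0.8 -0. ] T [0.03 0.03 0.06]
 shift tool [22.7 -1.8  0.9] rotv [-0.004  0.003 -0.004]
{'fx': 297.3186396354542, 'fy': 297.3186396354542, 'cx': 256.3608720129364, 'cy': 193.07464869545453, 'eye': array([ 495.27474172, -211.83020881,  336.61556282]), 'orientation': array([-0.26274756, -0.00402846,  1.58351736])}
```

View pics/w11.png

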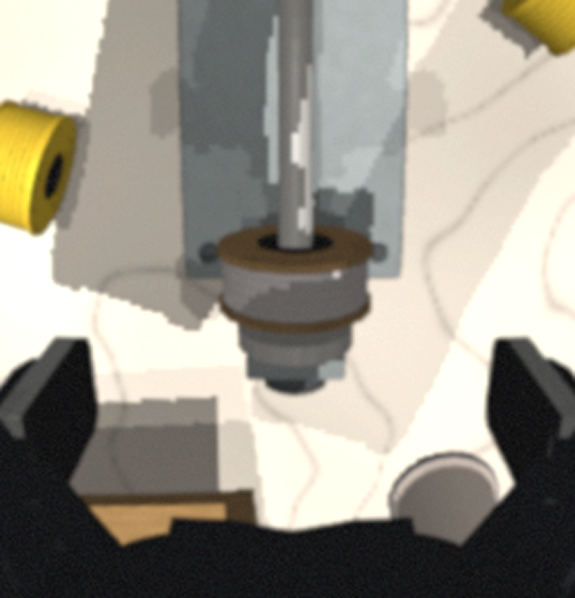

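```bash
python3 - <<'E'
from h import *
p=camera_params('wrist');p['eye']=np.array([495.27474172,-211.83020881,336.61556282]);p['orientation']=np.array([-0.26274756,-0.00402846,1.58351736])
W=lambda x,y:((x+.5)/2.3+130-.5,(y+.5)/2.3+90-.5)
for n,c,z in[('front L',(217,250),137.2),('front R',(374,248),137.2),('back L',(219,306),137.2),('back R',(371,304),137.2),('disc',(240,340),140),('disc',(348,340),140),('upright back',(270,385),152),('front top',(297,272),161.2),('back top',(297,331),161.2)]:print(n,plane('wrist',*W(*c),z,p).round(1))
E
```

```text
front L [ 553.  -232.9  137.2]
front R [ 551.8 -185.1  137.2]
back L [ 571.2 -232.6  137.2]
back R [ 570.1 -185.1  137.2]
disc [ 581.5 -226.   140. ]
disc [ 581.1 -192.2  140. ]
upright back [ 591.  -216.3  152. ]
front top [ 552.  -208.9  161.2]
back top [ 569.2 -208.6  161.2]
```

```bash
python3 -m handwheel '1 20 0 0.5 0 0 0; 1 20 0 0.4 0 0 0; 1 20 0 0 0 0 0; 1 12 0 0 0 0 0; 1 0 0 0 0 0 0'; python3 -c "
from h import *
delta([562,-209.5,126],0,0.95)"
```

```text
clock: 19.1
eef_pos: [564.4, -207.7, 134.2]
tool_rot: [-1.456, 1.567, 0.132]
force: [0.3, 1.0, -0.8]
width: 85.3
clk 19.10 TCP [ 564.4 -207.7  134.2] grasp [ 564.4 -207.7  145.2] w 85.3 F [ 0.3  1.  -0.8] T [-0.05 -0.02  0.  ]
 shift tool [ 8.2  2.5 -1.8] rotv [0.001 0.    0.003]
```

```bash
python3 -m handwheel '1 8 2.5 -1.8 0 0 0.003; 1 0 0 0 0 0 0; 1 0 0 0 0 0 0'; python3 -c "
from h import *
delta([562,-209.5,126],0,0.95)"
```

```text
clock: 19.4
eef_pos: [563.3, -209.4, 127.9]
tool_rot: [-1.747, 1.567, -0.158]
force: [0.3, 0.0, -0.2]
width: 84.8
clk 19.40 TCP [ 563.3 -209.4  127.9] grasp [ 563.3 -209.4  138.9] w 84.8 F [ 0.3  0.  -0.2] T [-0.01  0.    0.02]
 shift tool [ 1.9  1.3 -0.1] rotv [ 0.002 -0.001  0.003]
```

```bash
python3 -m handwheel '0.6 1.5 1.3 0 0 0 0; -1 0 0 0 0 0 0; -1 0 0 0 0 0 0; -1 0 0 0 0 0 0; -1 0 0 0 0 0 0; -1 0 0 0 0 0 0'>/dev/null; for i in 1 2 3; do python3 -c "
from h import *
show()";  python3 -m handwheel '-1 -1.5 0 0 0 0 0; -1 0 0 0 0 0 0' >/dev/null; done;  python3 -c "
from h import *
show()
a=get_image('wrist');cv2.imwrite('pics/w12.png',cv2.convertScaleAbs(cv2.resize(a[90:350,130:380],None,fx=2.3,fy=2.3,interpolation=cv2.INTER_CUBIC),alpha=1.5,beta=10))"
```

```text
clk 20.00 TCP [ 562.8 -209.9  128.1] grasp [ 562.8 -209.9  139.1] tilt -0.006 yaw 1.04 w 46.8 F [ 0.5 -0.8 -0.4] T [ 0.02  0.04 -0.03] q [ 0.31  0.69  0.01  1.77 -0.01  0.68  1.91]
clk 20.20 TCP [ 562.7 -209.9  129.5] grasp [ 562.6 -209.8  140.5] tilt -0.006 yaw 1.04 w 46.9 F [ 0.5 -0.2 -0.9] T [-0.01  0.01 -0.02] q [ 0.31  0.69  0.01  1.77 -0.01  0.68  1.91]
clk 20.40 TCP [ 562.6 -209.9  131. ] grasp [ 562.5 -209.9  142. ] tilt -0.006 yaw 1.04 w 46.7 F [ 1.   0.8 -1.5] T [-0.03 -0.03 -0.04] q [ 0.31  0.69  0.01  1.77 -0.01  0.68  1.91]
clk 20.60 TCP [ 562.6 -209.9  132.6] grasp [ 562.5 -209.9  143.6] tilt -0.005 yaw 1.04 w 46.5 F [ 0.4  0.4 -0.9] T [-0.03 -0.04 -0.08] q [ 0.31  0.69  0.01  1.76 -0.01  0.69  1.91]
```

View pics/w12.png

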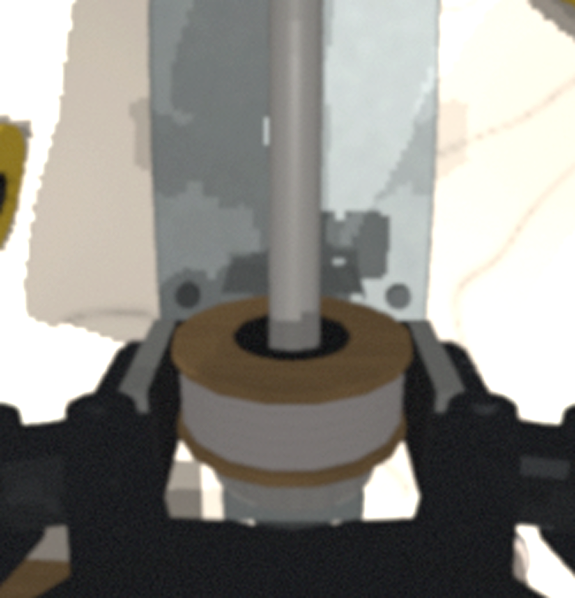

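```bash
sed -i 's/^YAW=0.95; RX=579.2/YAW=0.95; RX=577.7/' h.py; python3 -m handwheel '-1 1.6 3 0 0 0 0.005; -1 0 8 0 0 0 0; -1 0 8 0 0 0 0; -1 0 8 0 0 0 0;-1 0 8 0 0 0 0; -1 0 8 0 0 0 0'>/dev/null; python3 -c "
from h import *
rows([60,68,74,80,86,92],10,(-9.1,1.3,0))"
```

```text
clk 21.25 TCP [ 515.8 -210.5  130.6] grasp [ 515.8 -210.5  141.6] tilt 0.001 yaw 1.05 w 46.9 F [ 0.4  0.2 -0.6] T [0.   0.04 0.03] q [ 0.33  0.64  0.    1.88 -0.    0.62  1.93]
reel est s~63.2 [ 514.5 -210.5  139.7]
60 [-0.3 -3.2 -0. ] [ 0.002 -0.001 -0.001]
68 [ 0.  8. -0.] [0. 0. 0.]
74 [-0.   6.1 -0. ] [0.    0.    0.006]
80 [-0.   6.3 -0. ] [-0.     0.     0.028]
86 [-0.1  6.5  0. ] [-0.     0.     0.052]
92 [-0.1  6.7  0. ] [0.    0.    0.074]
```

```bash
python3 -m handwheel '-1 0 5 0 0 0 0; -1 0 6.1 0 0 0 0.006; -1 0 6.3 0 0 0 0.028; -1 0 6.5 0 0 0 0.052'>/dev/null; python3 -c "
from h import *
rows([86,92,98,104,110],10,(-9.1,1.3,0))"
```

```text
clk 21.65 TCP [ 487.6 -211.7  131.6] grasp [ 488.6 -211.6  142.5] tilt 0.092 yaw 0.91 w 46.8 F [-0.4 -0.4 -0.9] T [-0.03 -0.16  0.01] q [0.31 0.65 0.03 1.87 0.02 0.71 1.91]
reel est s~90.6 [ 487.1 -211.7  140.8]
86 [-0.1 -4.7  0.6] [-0.001 -0.001 -0.006]
92 [-0.1  6.7  0. ] [0.    0.    0.074]
98 [-0.2  6.7 -0. ] [-0.    0.    0.08]
104 [-0.2  6.7 -0. ] [0.   0.   0.08]
110 [-0.2  6.7  0. ] [0.   0.   0.08]
```

```bash
python3 -m handwheel '-1 -0.1 2 0.5 0 0 0.068; -1 -0.2 6.5 0 0 0 0.08; -1 -0.2 6.5 0 0 0 0.08'>/dev/null; python3 -c "
from h import *
rows([104,110,116,122],10,(-9.1,1.3,0))"
```

```text
clk 21.95 TCP [ 471.7 -212.   136.4] grasp [ 475.3 -211.9  146.8] tilt 0.331 yaw 0.84 w 46.8 F [ 0.   0.3 -0.7] T [ 0.03 -0.39  0.01] q [0.25 0.73 0.08 1.72 0.06 1.01 1.86]
reel est s~104.3 [ 473.4 -211.9  145.4]
104 [ 1.1 -1.3  0.7] [-0.003 -0.002 -0.011]
110 [-0.2  6.7  0. ] [0.   0.   0.08]
116 [-0.2  6.7 -0. ] [-0.   -0.    0.08]
122 [-0.2  6.7 -0. ] [-0.   -0.    0.08]
```

```bash
python3 -m handwheel '-1 0.9 5.3 0.6 0 0 0.07; -1 0 6.6 0 0 0 0.08'>/dev/null; python3 -c "
from h import *
rows([116,122,128,134],10,(-9.1,1.3,0))"
```

```text
clk 22.15 TCP [ 461.1 -211.5  140.6] grasp [ 466.2 -211.3  150.3] tilt 0.486 yaw 0.89 w 46.8 F [-0.4 -0.  -0.5] T [ 0.   -0.64  0.05] q [0.22 0.8  0.1  1.62 0.09 1.19 1.84]
reel est s~113.5 [ 464.2 -211.4  149.2]
116 [1.  0.6 0. ] [-0.003 -0.003 -0.007]
122 [-0.2  6.7 -0. ] [-0.   -0.    0.08]
128 [-0.2  6.7 -0. ] [-0.    0.    0.08]
134 [-0.2  6.6 -0. ] [0.    0.    0.071]
```

```bash
python3 -m handwheel '-1 1 7 0 0 0 0.073; -1 0 6.7 0 0 0 0.08'>/dev/null; python3 -c "
from h import *
rows([128,134,140,146],10,(-9.1,1.3,0))"
```

```text
clk 22.35 TCP [ 449.6 -211.4  147.1] grasp [ 456.2 -211.3  155.9] tilt 0.646 yaw 0.96 w 46.5 F [-0.2 -0.1 -0.7] T [ 0.04 -0.75 -0.01] q [0.2  0.87 0.12 1.53 0.11 1.37 1.84]
reel est s~123.7 [ 454.  -211.3  155.1]
128 [ 0.7  0.7 -0.2] [-0.003 -0.004 -0.006]
134 [-0.2  6.6 -0. ] [0.    0.    0.071]
140 [-0.1  6.4  0. ] [ 0.    -0.     0.047]
146 [-0.1  6.2 -0. ] [-0.     0.     0.024]
```

```bash
python3 -m handwheel '-1 0.6 7 -0.2 0 0 0.065; -1 0 6.4 0 0 0 0.047; -1 0 6.2 0 0 0 0.024'>/dev/null; python3 -c "
from h import *
rows([146,152,158,164],10,(-9.1,1.3,0))"
```

```text
clk 22.65 TCP [ 435.9 -210.7  158.1] grasp [ 443.7 -210.5  165.8] tilt 0.790 yaw 1.13 w 46.9 F [ 0.5  1.2 -0.9] T [ 0.   -0.8   0.04] q [0.18 0.92 0.14 1.46 0.12 1.51 1.84]
reel est s~136.3 [ 441.4 -210.6  165.4]
146 [ 0.2  2.3 -1.1] [-0.002 -0.007 -0.008]
152 [-0.  6. -0.] [ 0.    -0.     0.003]
158 [ 0.  6. -0.] [0. 0. 0.]
164 [ 0.  6. -0.] [0. 0. 0.]
```

```bash
python3 -m handwheel '-1 0.2 6 -0.9 0 -0.004 -0.005; -1 0 6 0 0 0 0; -1 0 7 0 0 0 0; -1 0 7 0 0 0 0; -1 0 7 0 0 0 0; -1 0 8 0 0 0 0; -1 0 8 0 0 0 0'>/dev/null; python3 -c "
from h import *
rows([190],10,(-9.1,1.3,0))"
```

```text
clk 23.35 TCP [ 398.2 -212.5  196.4] grasp [ 406.  -212.3  204.2] tilt 0.781 yaw 0.92 w 46.6 F [-0.3  0.6  0.3] T [ 0.03 -0.82 -0.03] q [0.19 0.83 0.14 1.57 0.14 1.5  1.85]
reel est s~174.0 [ 403.7 -212.4  203.8]
190 [ 0.7 -7.4  0. ] [-0.003 -0.003  0.004]
```

```bash
python3 -m handwheel '-1 -14 14 0 0 0 0; -1 -14 14 0 0 0 0; -1 0 0 0 0 0 -0.13; -1 0 0 0 0 0 -0.13; -1 0 0 0 0 0 -0.13; -1 0 0 0 0 0 -0.13; -1 0 0 0 0 0 -0.13; -1 0 0 0 0 0 -0.13; -1 0 0 0 0 0 0'>/dev/null;  python3 -m handwheel '-1 -1 -13 40 -0.018 0 0.004; -1 -1 -13 40 -0.018 0 0.004; -1 -1 -13 40 -0.018 0 0.004; -1 -1 -13 40 -0.018 0 0.004; -1 -1 -13 40 -0.018 0 0.004; -1 -1 -13 40 -0.018 0 0.004; -1 0 0 42 0 0 0; -1 0 0 42 0 0 0; -1 0 0 42 0 0 0;-1 0 0 42 0 0 0'; python3 -c "
from h import *
show();delta([486.8,236.4,150],0,7.2)"
```

```text
clock: 25.25
eef_pos: [446.5, 209.6, 244.6]
tool_rot: [2.742, 1.545, -1.857]
force: [-0.1, 0.3, -1.9]
width: 46.8
clk 25.25 TCP [446.5 209.6 244.6] grasp [446.6 209.9 255.6] tilt 0.007 yaw 6.50 w 46.8 F [-0.1  0.3 -1.9] T [-0.01 -0.05  0.03] q [-0.47  0.41 -0.06  1.92  0.05  0.83  1.13]
clk 25.25 TCP [446.5 209.6 244.6] grasp [446.6 209.9 255.6] w 46.8 F [-0.1  0.3 -1.9] T [-0.01 -0.05  0.03]
 shift tool [ 93.6 -44.   24.3] rotv [-0.012 -0.024 -0.01 ]
```

```bash
python3 -m handwheel '-1 0 -22 10 -0.006 -0.012 -0.005; -1 0 -22 8 -0.006 -0.012 -0.005; -1 0 0 0 0 0 0; -1 25 0 0 0 0 0; -1 25 0 0 0 0 0; -1 25 0 0 0 0 0; -1 0 0 0 0 0 0'>/dev/null; python3 -c "
from h import *
show();delta([486.8,236.4,100],0,7.2)"
```

```text
clk 25.95 TCP [486.9 248.  166.1] grasp [487.  248.1 177.1] tilt 0.009 yaw 8.36 w 46.6 F [ 0.3  0.6 -0.2] T [-0.03  0.01 -0.01] q [-0.48  0.58 -0.06  1.87  0.06  0.7   1.14]
clk 25.95 TCP [486.9 248.  166.1] grasp [487.  248.1 177.1] w 46.6 F [ 0.3  0.6 -0.2] T [-0.03  0.01 -0.01]
 shift tool [ 66.1   1.1 -11.1] rotv [ 0.02  -0.005 -0.01 ]
```

```bash
python3 -m handwheel '-1 20 1 -11 0.02 -0.005 -0.01; -1 22 0 0 0 0 0; -1 15 0 0 0 0 0;  -1 0 0 0 0 0 0'>/dev/null; python3 -c "
from h import *
show();delta([486.8,236.4,56],0,7.2)
a=get_image('wrist');cv2.imwrite('pics/w13.png',cv2.convertScaleAbs(cv2.resize(a[60:350,130:380],None,fx=2,fy=2,interpolation=cv2.INTER_CUBIC),alpha=1.5,beta=10))"
```

```text
clk 26.35 TCP [489.1 237.7 110.7] grasp [489.1 237.8 121.7] tilt -0.001 yaw 7.20 w 46.9 F [-0.3  0.3 -0.9] T [-0.    0.06  0.04] q [-0.47  0.66 -0.05  1.93  0.06  0.56  1.13]
clk 26.35 TCP [489.1 237.7 110.7] grasp [489.1 237.8 121.7] w 46.9 F [-0.3  0.3 -0.9] T [-0.    0.06  0.04]
 shift tool [54.7  2.5 -0.9] rotv [ 0.    -0.003  0.001]
```

View pics/w13.png

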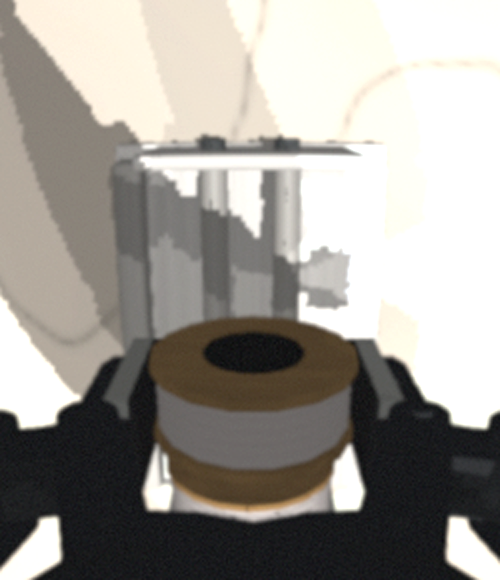

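```bash
python3 -m handwheel '-1 18 2 -0.9 0 0 0; -1 18 0 0 0 0 0; -1 12 0 0 0 0 0;  -1 0 0 0 0 0 0'>/dev/null; python3 -c "
from h import *
show();delta([486.8,236.4,54],0,7.2)"
```

```text
clk 26.80 TCP [492.6 240.   68.3] grasp [492.4 240.   79.3] tilt -0.011 yaw 7.23 w 47.1 F [-0.4  0.9 -1. ] T [-0.05  0.09  0.03] q [-0.48  0.73 -0.04  1.95  0.07  0.45  1.12]
clk 26.80 TCP [492.6 240.   68.3] grasp [492.4 240.   79.3] w 47.1 F [-0.4  0.9 -1. ] T [-0.05  0.09  0.03]
 shift tool [14.2  6.3 -2.8] rotv [0.001 0.001 0.011]
```

```bash
python3 -m handwheel '-1 4 5 -2.8 0 0 0.01; -1 4 0 0 0 0 0; -1 3 0 0 0 0 0;  -1 0 0 0 0 0 0'>/dev/null; python3 -c "
from h import *
show();delta([486.8,236.4,52],0,7.2)"
```

```text
clk 27.20 TCP [489.3 237.2  59.2] grasp [489.3 237.1  70.2] tilt -0.004 yaw 7.23 w 46.7 F [ 0.  -0.2 -0.8] T [-0.02 -0.   -0.02] q [-0.47  0.75 -0.05  1.96  0.07  0.44  1.13]
clk 27.20 TCP [489.3 237.2  59.2] grasp [489.3 237.1  70.2] w 46.7 F [ 0.  -0.2 -0.8] T [-0.02 -0.   -0.02]
 shift tool [ 7.2  2.6 -0.4] rotv [0.001 0.002 0.004]
```

```bash
python3 -m handwheel '-1 3 1 -0.4 0 0 0.004; -1 2 0 0 0 0 0;  -1 0 0 0 0 0 0'>/dev/null; python3 -c "
from h import *
show()"; for i in 1 2 3; do python3 -m handwheel '-1 1 0 0 0 0 0; -1 0 0 0 0 0 0'>/dev/null; python3 -c "
from h import *
show()";done
```

```text
clk 27.50 TCP [488.7 236.8  54.2] grasp [488.7 236.8  65.2] tilt -0.000 yaw 7.22 w 46.9 F [ 0.1  1.2 -0.4] T [-0.04  0.04 -0.  ] q [-0.47  0.75 -0.05  1.96  0.07  0.43  1.13]
clk 27.70 TCP [488.7 236.8  53.1] grasp [488.7 236.8  64.1] tilt -0.000 yaw 7.23 w 46.7 F [ 0.8 -0.2 -0.2] T [0.02 0.03 0.  ] q [-0.47  0.76 -0.05  1.96  0.07  0.43  1.13]
clk 27.90 TCP [488.7 236.9  52. ] grasp [488.7 236.8  63. ] tilt -0.000 yaw 7.23 w 46.8 F [-0.3  0.2  0. ] T [-0.02  0.02  0.02] q [-0.47  0.76 -0.05  1.96  0.07  0.43  1.13]
clk 28.10 TCP [488.9 236.9  52. ] grasp [488.9 236.9  63. ] tilt -0.001 yaw 7.23 w 46.5 F [-0.4  0.2 -1.2] T [ 0.03 -0.    0.04] q [-0.47  0.76 -0.05  1.96  0.07  0.43  1.13]
```

```bash
python3 -m handwheel '0.3 0 0 0 0 0 0; 0.5 0 0 0 0 0 0; 0.8 0 0 0 0 0 0;1 0 0 0 0 0 0; 1 0 0 0 0 0 0'>/dev/null; python3 -c "
from h import *
show()
a=get_image('wrist');cv2.imwrite('pics/w14.png',cv2.convertScaleAbs(cv2.resize(a[60:350,130:380],None,fx=2,fy=2,interpolation=cv2.INTER_CUBIC),alpha=1.5,beta=10))"
```

```text
clk 28.60 TCP [489.2 237.1  52. ] grasp [489.2 237.1  63. ] tilt -0.001 yaw 7.23 w 85.4 F [ 0.2 -0.7  0.3] T [0.03 0.02 0.  ] q [-0.47  0.76 -0.05  1.96  0.07  0.42  1.13]
```

View pics/w14.png

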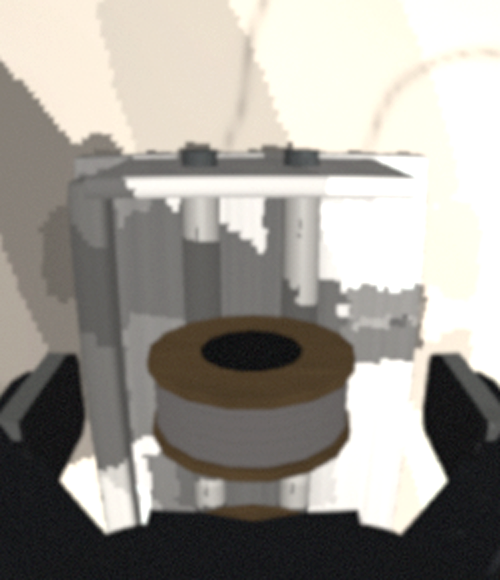

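```bash
python3 -m handwheel '1 -15 0 0 0 0 0; 1 -25 0 0 0 0 0; 1 -35 0 0 0 0 0; 1 -15 0 0 0 0 0; 1 0 0 0 0 0 0; 1 0 -34 0 0 0 0; 1 0 -34 0 0 0 0; 1 0 0 0 0 0 0'>/dev/null; python3 -c "
from h import *
show();delta([558.2,245.8,100],0,7.1)
cv2.imwrite('pics/w15.png',get_image('wrist'))"
```

```text
clk 29.45 TCP [555.7 244.9 141.9] grasp [555.7 244.9 152.9] tilt 0.004 yaw 7.33 w 85.3 F [-1.  -0.9 -0.3] T [-0.03  0.06  0.03] q [-0.42  0.69 -0.06  1.73  0.06  0.73  1.19]
clk 29.45 TCP [555.7 244.9 141.9] grasp [555.7 244.9 152.9] w 85.3 F [-1.  -0.9 -0.3] T [-0.03  0.06  0.03]
 shift tool [41.9 -2.8  0.6] rotv [ 0.004  0.001 -0.004]
```

View pics/w15.png

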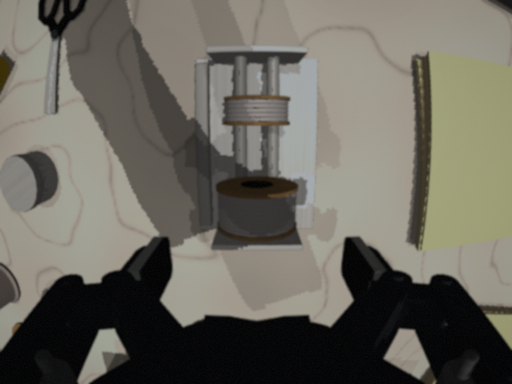

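```bash
python3 -m handwheel '1 20 -1 0.5 0 0 0; 1 20 0 0 0 0 0; 1 20 0 0 0 0 0; 1 10 0 0 0 0 0; 1 0 0 0 0 0 0'>/dev/null; python3 -c "
from h import *
show();delta([558.2,245.8,58.2],0,7.1)"
```

```text
clk 30.00 TCP [545.8 244.2  65.3] grasp [546.  244.2  76.3] tilt 0.018 yaw 7.48 w 85.6 F [-0.6  0.3 -0.3] T [0.05 0.01 0.04] q [-0.43  0.79 -0.06  1.78  0.07  0.59  1.17]
clk 30.00 TCP [545.8 244.2  65.3] grasp [546.  244.2  76.3] w 85.6 F [-0.6  0.3 -0.3] T [0.05 0.01 0.04]
 shift tool [  6.8 -12.7   0. ] rotv [ 0.007 -0.002 -0.018]
```

```bash
python3 -m handwheel '1 3 -12 0 0.007 -0.002 -0.018; 1 3 0 0 0 0 0; 1 0 0 0 0 0 0'>/dev/null; python3 -c "
from h import *
show();delta([558.2,245.8,58.2],0,7.1)"
```

```text
clk 30.30 TCP [558.6 246.3  59.7] grasp [558.6 246.2  70.7] tilt -0.002 yaw 7.06 w 85.5 F [ 0.5 -0.1  0.4] T [-0.04  0.   -0.01] q [-0.43  0.81 -0.05  1.77  0.07  0.57  1.17]
clk 30.30 TCP [558.6 246.3  59.7] grasp [558.6 246.2  70.7] w 85.5 F [ 0.5 -0.1  0.4] T [-0.04  0.   -0.01]
 shift tool [ 1.5  0.4 -0.4] rotv [-0.001  0.001  0.002]
```

```bash
python3 -m handwheel '1 0 0 0 0 0 0; -1 0 0 0 0 0 0; -1 0 0 0 0 0 0; -1 0 0 0 0 0 0; -1 0 0 0 0 0 0; -1 0 0 0 0 0 0'>/dev/null; python3 -c "
from h import *
show()
a=get_image('wrist');cv2.imwrite('pics/w16.png',cv2.convertScaleAbs(cv2.resize(a[60:350,130:380],None,fx=2,fy=2,interpolation=cv2.INTER_CUBIC),alpha=1.5,beta=10))"
```

```text
clk 30.90 TCP [559.9 245.5  61.9] grasp [559.9 245.5  72.9] tilt -0.005 yaw 7.02 w 59.0 F [-0.  -0.2 -0.1] T [-0.05 -0.07  0.01] q [-0.43  0.8  -0.05  1.77  0.07  0.57  1.17]
```

View pics/w16.png

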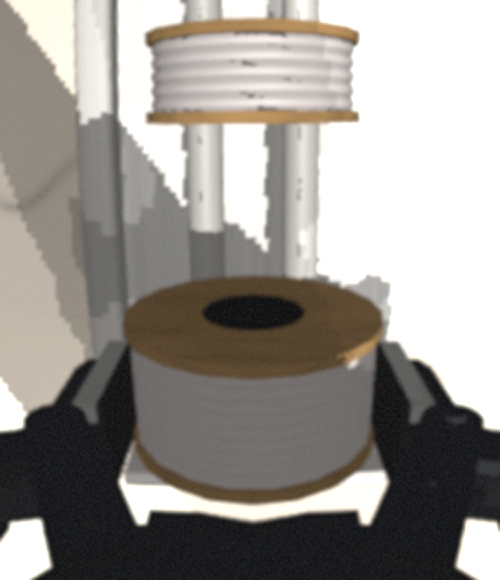

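```bash
for i in 1 2 3; do python3 -m handwheel '-1 1 0 0 0 0 0; -1 0 0 0 0 0 0'>/dev/null; python3 -c "
from h import *
show()";done
```

```text
clk 31.15 TCP [560.  245.6  61.9] grasp [559.9 245.6  72.9] tilt -0.005 yaw 7.03 w 58.6 F [ 0.2  0.4 -2.2] T [ 0.01 -0.03 -0.02] q [-0.43  0.8  -0.05  1.77  0.07  0.57  1.17]
clk 31.35 TCP [560.  245.7  61.9] grasp [560.  245.7  72.9] tilt -0.006 yaw 7.04 w 58.4 F [-1.2 -0.9 -1. ] T [-0.04  0.06  0.01] q [-0.43  0.8  -0.05  1.77  0.07  0.57  1.17]
clk 31.55 TCP [560.  245.7  61.8] grasp [560.  245.7  72.8] tilt -0.006 yaw 7.04 w 58.5 F [-0.3 -0.1 -1.2] T [-0.12  0.08 -0.  ] q [-0.43  0.8  -0.05  1.77  0.07  0.57  1.17]
```

```bash
sed -i 's/RX=577.7/RX=578.3/' h.py; python3 -m handwheel '-1 -10 0 0 0 0 0; -1 -25 0 0 0 0 0; -1 -35 0 0 0 0 0; -1 -35 0 0 0 0 0; -1 -35 0 0 0 0 0; -1 -35 0 0 0 0 0; -1 0 0 0 0 0 0'>/dev/null; python3 -c "
from h import *
show();delta([470,30,245],0,0.95)"
```

```text
clk 32.25 TCP [557.9 245.9 242.4] grasp [557.8 245.9 253.4] tilt -0.002 yaw 7.09 w 58.5 F [ 1.   0.9 -2. ] T [ 0.03 -0.06  0.02] q [-0.42  0.56 -0.07  1.63  0.05  0.94  1.19]
clk 32.25 TCP [557.9 245.9 242.4] grasp [557.8 245.9 253.4] w 58.5 F [ 1.   0.9 -2. ] T [ 0.03 -0.06  0.02]
 shift tool [  -2.8  113.8 -203.4] rotv [0.107 0.    0.002]
```

```bash
python3 -m handwheel '-1 0 21 -40 0.02 0 0; -1 0 21 -40 0.02 0 0; -1 0 21 -40 0.02 0 0; -1 0 21 -40 0.02 0 0; -1 0 21 -40 0.02 0 0; -1 0 10 -42 0 0 0; -1 0 10 -42 0 0 0; -1 0 10 -42 0 0 0; -1 0 10 -42 0 0 0; -1 0 0 0 0 0 0'>/dev/null; python3 -c "
from h import *
show();delta([397,-212,245],0,0.95)"
```

```text
clk 33.25 TCP [ 425.6 -141.3  236.2] grasp [ 425.6 -141.3  247.2] tilt 0.001 yaw 1.43 w 58.6 F [-0.2 -0.  -2.1] T [ 0.01 -0.05  0.01] q [ 0.26  0.35 -0.01  2.06 -0.    0.74  1.86]
clk 33.25 TCP [ 425.6 -141.3  236.2] grasp [ 425.6 -141.3  247.2] w 58.6 F [-0.2 -0.  -2.1] T [ 0.01 -0.05  0.01]
 shift tool [ -9.   30.3 -70. ] rotv [ 0.008  0.004 -0.001]
```

```bash
python3 -m handwheel '-1 -5 20 -20 0.008 0 0; -1 -5 12 -25 0 0 0; -1 0 0 -22 0 0 0; -1 0 0 0 0 0 0.13; -1 0 0 0 0 0 0.13; -1 0 0 0 0 0 0.13; -1 0 0 0 0 0 0.13; -1 0 0 0 0 0 0.13; -1 0 0 0 0 0 0.13; -1 0 0 0 0 0 0'>/dev/null; python3 -c "
from h import *
rows([205],16,(-5.7,3.9,0))"
```

```text
clk 34.25 TCP [ 390.6 -210.1  241. ] grasp [ 398.6 -210.   248.6] tilt 0.814 yaw 0.56 w 58.7 F [-0.4 -0.3 -2.5] T [ 0.03 -1.03 -0.02] q [0.22 0.78 0.1  1.54 0.16 1.6  1.84]
reel est s~186.2 [ 392.1 -210.1  247.8]
205 [ 22.  -32.9  -2.7] [-0.001  0.008 -0.029]
```

```bash
python3 -m handwheel '-1 11 -6 -1.4 0 0.004 -0.015; -1 11 -6 -1.3 0 0.004 -0.014; -1 0 0 0 0 0 0'>/dev/null; python3 -c "
from h import *
rows([205,198,192],16,(-5.7,3.9,0))"
```

```text
clk 34.55 TCP [ 383.4 -211.7  214.7] grasp [ 391.1 -211.6  222.5] tilt 0.779 yaw 1.00 w 58.7 F [-0.1 -0.1 -0.7] T [ 0.   -0.94 -0.05] q [0.22 0.78 0.1  1.6  0.17 1.51 1.83]
reel est s~193.7 [ 384.6 -211.7  221.5]
205 [ -0.7 -18.8  -1. ] [ 0.    -0.001  0.006]
198 [-0. -7. -0.] [0. 0. 0.]
192 [-0. -6.  0.] [0. 0. 0.]
```

```bash
python3 -m handwheel '-1 -0.3 -9 -0.5 0 0 0.003; -1 -0.3 -9 -0.5 0 0 0.003; -1 0 -6 0 0 0 0; -1 0 0 0 0 0 0'>/dev/null; python3 -c "
from h import *
rows([192,186,180],16,(-5.7,3.9,0))
cv2.imwrite('pics/w17.png',get_image('wrist'))
cv2.imwrite('pics/s17.png',cv2.resize(get_image('scene')[100:220,180:300],None,fx=5,fy=5,interpolation=cv2.INTER_CUBIC))"
```

```text
clk 34.95 TCP [ 403.6 -212.6  199. ] grasp [ 411.3 -212.5  206.8] tilt 0.778 yaw 0.97 w 58.5 F [ 0.6  0.6 -0.4] T [-0.   -0.97  0.02] q [0.22 0.82 0.1  1.55 0.16 1.51 1.83]
reel est s~173.5 [ 404.8 -212.6  205.8]
192 [ 2.5 -6.5  0.2] [-0.001 -0.001  0.007]
186 [-0. -6. -0.] [0. 0. 0.]
180 [-0. -6.  0.] [0. 0. 0.]
```

View pics/w17.png

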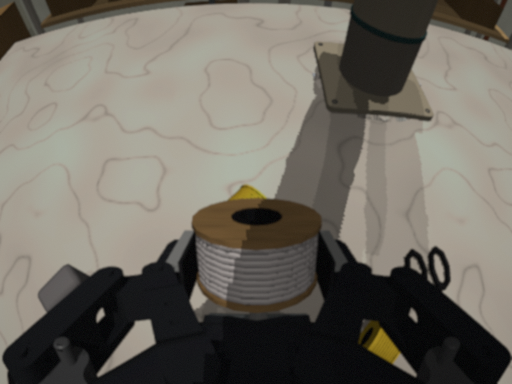

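View pics/s17.png

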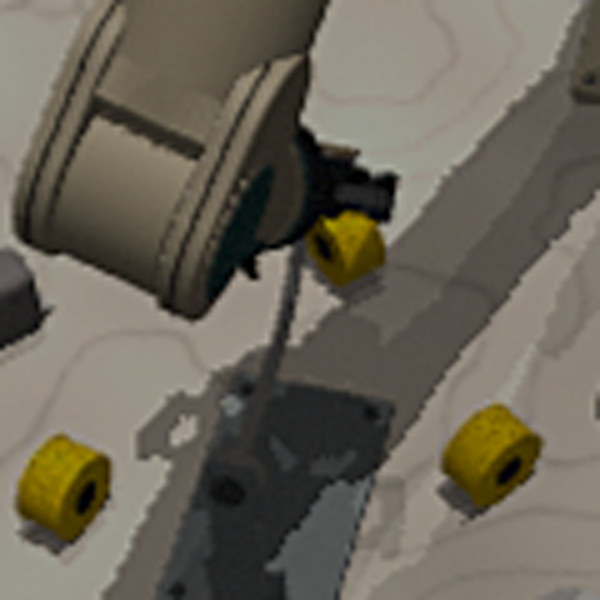

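```bash
python3 - <<'E'
from h import *
s,p,M=st();w=camera_params('wrist')
for c in[(-7.8,2,0),(-5.7,3.9,0),(-7.8,3.9,0),(-5.7,2,0),(-3,2,0),(-5.6,0,0)]:
  f=np.array(c)+[0,16,0]
  L,Rr=[proj('wrist',p+M@(f+[0,0,k]),w) for k in(-30,30)]
  b=proj('wrist',p+M@f,w);t=proj('wrist',p+M@(f+[-30,0,0]),w);l=proj('wrist',p+M@(f+[30,0,0]),w)
  print(c,'bore',b.round(1),'width %.1f'%np.linalg.norm(L-Rr),'near rim v %.1f far v %.1f'%(t[1],l[1]))
for n in('w6','w17'):
  a=cv2.imread(f'pics/{n}.png');sub=a[205:235,225:290].max(2);m=(sub<30).astype('uint8')
  n_,lab,stt,cen=cv2.connectedComponentsWithStats(m);i=1+np.argmax(stt[1:,4]);print(n,stt[i]+[225,205,0,0,0],cen[i]+[225,205])
E
```

```text
(-7.8, 2, 0) bore [255.7 221.6] width 130.5 near rim v 251.1 far v 202.2
(-5.7, 3.9, 0) bore [255.7 216.1] width 129.2 near rim v 243.9 far v 197.8
(-7.8, 3.9, 0) bore [255.7 217.7] width 131.0 near rim v 246.4 far v 198.9
(-5.7, 2, 0) bore [255.7 220. ] width 128.6 near rim v 248.6 far v 201.1
(-3, 2, 0) bore [255.7 218. ] width 126.3 near rim v 245.4 far v 199.7
(-5.6, 0, 0) bore [255.7 224. ] width 128.0 near rim v 253.3 far v 204.5
w6 [232 212  49  17 624] [256.29807692 219.93108974]
w17 [233 208  49  17 619] [256.98869144 216.22617124]
```

```bash
python3 -m handwheel '-1 2 -2 0.2 0 0 0.006; -1 0 -4 0 0 0 0; -1 0 0 0 0 0 0'>/dev/null; python3 -c "
from h import *
rows([192,186,180],16,(-5.7,3.9,0))"
```

```text
clk 35.35 TCP [ 405.9 -212.6  193.8] grasp [ 413.7 -212.5  201.6] tilt 0.785 yaw 0.92 w 58.3 F [-0.1  0.  -1.5] T [ 0.06 -0.94 -0.02] q [0.22 0.84 0.1  1.54 0.16 1.52 1.82]
reel est s~171.1 [ 407.2 -212.6  200.6]
192 [ 0.4 -1.2  0.3] [-0.002 -0.001  0.001]
186 [-0. -6. -0.] [0. 0. 0.]
180 [-0. -6.  0.] [0. 0. 0.]
```

```bash
for i in 1 2 3; do python3 -m handwheel '-1 0.1 -4 0.1 0 0 0; -1 0 -4 0 0 0 0'>/dev/null; python3 -c "
from h import *
rows([180],16,(-5.7,3.9,0))"; done
```

```text
clk 35.55 TCP [ 411.6 -212.5  188. ] grasp [ 419.4 -212.4  195.8] tilt 0.785 yaw 0.91 w 59.0 F [ 0.   0.4 -1.4] T [ 0.03 -0.95 -0.01] q [0.21 0.85 0.1  1.53 0.16 1.52 1.82]
reel est s~165.4 [ 412.9 -212.5  194.8]
180 [ 0.4 -5.   0.3] [-0.002 -0.001  0.001]
clk 35.75 TCP [ 417.8 -212.4  181.8] grasp [ 425.6 -212.2  189.6] tilt 0.785 yaw 0.92 w 58.9 F [ 0.6 -0.2 -1.2] T [ 0.06 -0.98  0.06] q [0.21 0.87 0.09 1.51 0.15 1.52 1.82]
reel est s~159.2 [ 419.1 -212.3  188.6]
180 [0.3 3.8 0.2] [-0.002 -0.001  0.001]
clk 35.95 TCP [ 424.  -212.1  175.4] grasp [ 431.7 -212.   183.1] tilt 0.785 yaw 0.92 w 58.7 F [-0.2  0.5 -1.3] T [-0.01 -0.95 -0.02] q [0.21 0.88 0.09 1.5  0.15 1.52 1.82]
reel est s~153.1 [ 425.2 -212.1  182.1]
180 [ 0.1 12.7  0. ] [-0.002 -0.001  0.001]
```

```bash
python3 -m handwheel '-1 0.1 -6 0 0 0 0; -1 0 -6 0 0 0 0'>/dev/null; python3 -c "
from h import *
rows([152,146,140,134,128],16,(-5.7,3.9,0))"
```

```text
clk 36.15 TCP [ 433.  -212.   166.2] grasp [ 440.8 -211.9  174. ] tilt 0.785 yaw 0.91 w 58.7 F [-0.1 -0.6 -1.7] T [ 0.05 -0.91  0.03] q [0.21 0.91 0.09 1.47 0.15 1.52 1.81]
reel est s~144.0 [ 434.3 -212.   173. ]
152 [ 0.  -2.5  0.1] [-0.002 -0.001 -0.001]
146 [-0.1 -6.1 -0. ] [ 0.    -0.    -0.015]
140 [-0.2 -6.2  0. ] [-0.   -0.   -0.03]
134 [-0.3 -6.2  0. ] [ 0.     0.    -0.045]
128 [-0.4 -6.3 -0. ] [-0.    -0.    -0.059]
```

```bash
python3 -m handwheel '-1 0 -2.5 0 -0.002 0 0; -1 -0.1 -6 0 0 0 -0.015; -1 -0.2 -6.2 0 0 0 -0.03'>/dev/null; python3 -c "
from h import *
rows([140,134,128,122],16,(-5.7,3.9,0))"
```

```text
clk 36.45 TCP [ 444.8 -211.5  154.1] grasp [ 452.2 -211.4  162.2] tilt 0.739 yaw 1.04 w 58.5 F [ 0.5  0.5 -1.4] T [ 0.03 -0.91  0.03] q [0.21 0.91 0.08 1.47 0.14 1.48 1.81]
reel est s~132.5 [ 445.8 -211.5  160.9]
140 [-0.7  2.2 -0.2] [ 0.001 -0.001 -0.001]
134 [-0.3 -6.2  0. ] [ 0.     0.    -0.045]
128 [-0.4 -6.3 -0. ] [-0.    -0.    -0.059]
122 [-0.5 -6.4  0. ] [-0.    -0.    -0.074]
```

```bash
python3 -m handwheel '-1 -0.8 -4 -0.2 0 0 -0.045; -1 -0.4 -6 0 0 0 -0.059'>/dev/null; python3 -c "
from h import *
rows([128,122,116,110],16,(-5.7,3.9,0))"
```

```text
clk 36.65 TCP [ 454.2 -211.2  146.9] grasp [ 460.7 -211.1  155.8] tilt 0.631 yaw 1.08 w 58.6 F [-0.4 -0.5 -1.1] T [ 0.03 -0.84  0.04] q [0.23 0.86 0.07 1.52 0.13 1.36 1.81]
reel est s~123.9 [ 454.4 -211.2  153.8]
128 [-0.9  1.4 -0.3] [ 0.002 -0.001  0.003]
122 [-0.5 -6.4  0. ] [-0.    -0.    -0.074]
116 [-0.6 -6.4  0. ] [ 0.    0.   -0.08]
110 [-0.6 -6.4 -0. ] [ 0.    0.   -0.08]
```

```bash
python3 -m handwheel '-1 -1.3 -5 -0.3 0 0 -0.071; -1 -0.7 -6.2 0 0 0 -0.08'>/dev/null; python3 -c "
from h import *
rows([116,110,104,98],16,(-5.7,3.9,0))"
```

```text
clk 36.85 TCP [ 465.8 -211.1  141.4] grasp [ 470.8 -211.   151.1] tilt 0.474 yaw 1.12 w 58.7 F [ 0.6 -0.1 -1.7] T [-0.02 -0.6  -0.02] q [0.25 0.79 0.05 1.61 0.11 1.19 1.82]
reel est s~113.4 [ 464.9 -211.1  148.2]
116 [-0.2  1.3 -0.3] [ 0.003 -0.001  0.006]
110 [-0.6 -6.4 -0. ] [ 0.    0.   -0.08]
104 [-0.6 -6.4  0. ] [-0.    0.   -0.08]
98 [-0.6 -6.4  0. ] [-0.   -0.   -0.08]
```

```bash
python3 -m handwheel '-1 -0.8 -5 -0.3 0.002 0 -0.074; -1 -0.6 -6.3 0 0 0 -0.08'>/dev/null; python3 -c "
from h import *
rows([104,98,92,86],16,(-5.7,3.9,0))"
```

```text
clk 37.05 TCP [ 477.5 -211.3  138.1] grasp [ 480.9 -211.2  148.5] tilt 0.313 yaw 1.01 w 58.0 F [ 0.3  0.1 -2.1] T [ 0.01 -0.4  -0.05] q [0.28 0.73 0.03 1.71 0.09 1.   1.83]
reel est s~102.7 [ 475.6 -211.3  144.7]
104 [0.6 0.6 0.1] [ 0.001 -0.002  0.007]
98 [-0.6 -6.4  0. ] [-0.   -0.   -0.08]
92 [-0.5 -6.4 -0. ] [ 0.    -0.    -0.076]
86 [-0.4 -6.3  0. ] [ 0.     0.    -0.062]
```

```bash
python3 -m handwheel '-1 0 -5.8 0 0 0 -0.073; -1 -0.5 -6.3 0 0 0 -0.076'>/dev/null; python3 -c "
from h import *
rows([92,86,80,74],16,(-5.7,3.9,0))"
```

```text
clk 37.25 TCP [ 489.7 -211.3  136. ] grasp [ 491.5 -211.3  146.9] tilt 0.157 yaw 0.99 w 58.7 F [-0.2  0.9 -1.3] T [ 0.01 -0.21 -0.04] q [0.32 0.67 0.01 1.81 0.07 0.81 1.86]
reel est s~91.5 [ 486.8 -211.4  142.2]
92 [0.8 0.3 0.4] [ 0.    -0.002  0.007]
86 [-0.4 -6.3  0. ] [ 0.     0.    -0.062]
80 [-0.3 -6.2  0. ] [ 0.    -0.    -0.047]
74 [-0.2 -6.2  0. ] [-0.     0.    -0.033]
```

```bash
python3 -m handwheel '-1 0.4 -6 0.4 0 0 -0.055; -1 -0.3 -6.2 0 0 0 -0.047;  -1 -0.2 -6.1 0 0 0 -0.033'>/dev/null; python3 -c "
from h import *
rows([74,68,60,52],16,(-5.7,3.9,0))"
```

```text
clk 37.55 TCP [ 506.4 -211.5  135.6] grasp [ 506.6 -211.5  146.6] tilt 0.016 yaw 0.87 w 58.7 F [-0.4 -0.2 -2.1] T [-0.01 -0.01 -0.02] q [ 0.36  0.63 -0.03  1.89  0.04  0.64  1.89]
reel est s~75.7 [ 502.6 -211.5  141.3]
74 [ 1.3 -1.7  0.8] [-0.001 -0.003  0.006]
68 [-0.1 -6.1  0. ] [ 0.    -0.    -0.018]
60 [-0. -8. -0.] [ 0.     0.    -0.004]
52 [ 0. -8.  0.] [0. 0. 0.]
```

```bash
python3 -m handwheel '-1 1.2 -6 0.8 0 0 -0.012; -1 0 -8 0 0 0 -0.004; -1 0 -8 0 0 0 0; -1 0 -8 0 0 0 0; -1 0 -8 0 0 0 0; -1 0 -8 0 0 0 0'>/dev/null; python3 -c "
from h import *
rows([24,20,16],16,(-5.7,3.9,0))"
```

```text
clk 38.15 TCP [ 555.2 -210.1  134.3] grasp [ 555.2 -210.   145.3] tilt 0.002 yaw 0.85 w 58.6 F [-0.5 -0.9 -1.7] T [-0.01 -0.    0.06] q [ 0.33  0.68 -0.03  1.78  0.03  0.69  1.87]
reel est s~27.0 [ 551.3 -210.1  140. ]
24 [-0.1 -3.   0.2] [-0.002 -0.003 -0.002]
20 [ 0. -4. -0.] [0. 0. 0.]
16 [ 0. -4. -0.] [0. 0. 0.]
```

```bash
python3 -m handwheel '-1 0 -4 0 0 0 0; -1 0 -3 0 0 0 0'>/dev/null; python3 -c "
from h import *
show()"; for i in 1 2 3 4 5; do python3 -m handwheel '-1 0 -1.2 0 0 0 0; -1 0 0 0 0 0 0'>/dev/null; python3 -c "
from h import *
show()"; done
```

```text
clk 38.35 TCP [ 564.1 -209.4  133.9] grasp [ 564.1 -209.4  144.9] tilt 0.001 yaw 0.92 w 58.8 F [-0.1  0.3 -1.3] T [0.04 0.02 0.  ] q [ 0.33  0.69 -0.03  1.75  0.03  0.7   1.86]
clk 38.55 TCP [ 564.2 -209.4  133.4] grasp [ 564.2 -209.4  144.4] tilt 0.004 yaw 0.90 w 58.6 F [ 0.2 -0.5 -1.8] T [-0.01 -0.   -0.05] q [ 0.32  0.69 -0.03  1.75  0.03  0.71  1.86]
clk 38.75 TCP [ 564.3 -209.5  133.3] grasp [ 564.3 -209.4  144.3] tilt 0.006 yaw 0.87 w 58.5 F [ 0.  -0.4 -0.4] T [-0.01 -0.02  0.01] q [ 0.32  0.69 -0.03  1.75  0.03  0.71  1.86]
clk 38.95 TCP [ 564.3 -209.5  133.3] grasp [ 564.4 -209.5  144.3] tilt 0.008 yaw 0.84 w 58.7 F [-0.9  0.1 -1.5] T [0.05 0.08 0.  ] q [ 0.32  0.69 -0.03  1.75  0.03  0.71  1.86]
clk 39.15 TCP [ 564.2 -209.5  133.2] grasp [ 564.4 -209.4  144.2] tilt 0.011 yaw 0.82 w 58.4 F [-1.7 -0.3 -1.4] T [0.08 0.28 0.02] q [ 0.32  0.69 -0.03  1.74  0.03  0.71  1.86]
clk 39.35 TCP [ 564.2 -209.5  133.1] grasp [ 564.3 -209.5  144.1] tilt 0.013 yaw 0.80 w 58.4 F [-2.8  0.  -0.7] T [ 0.    0.35 -0.02] q [ 0.32  0.69 -0.03  1.74  0.03  0.72  1.86]
```

```bash
python3 -m handwheel '-1 1.5 0 0 0 0 -0.012; -1 0 0 0 0 0 0'>/dev/null; python3 -c "
from h import *
show()
a=get_image('wrist');cv2.imwrite('pics/w18.png',cv2.convertScaleAbs(cv2.resize(a[90:350,130:380],None,fx=2.3,fy=2.3,interpolation=cv2.INTER_CUBIC),alpha=1.5,beta=10))"
```

```text
clk 39.55 TCP [ 564.5 -209.6  131.5] grasp [ 564.5 -209.6  142.5] tilt -0.000 yaw 0.80 w 58.7 F [-2.8 -0.4 -1.7] T [ 0.02  0.55 -0.02] q [ 0.33  0.69 -0.03  1.75  0.03  0.7   1.86]
```

View pics/w18.png

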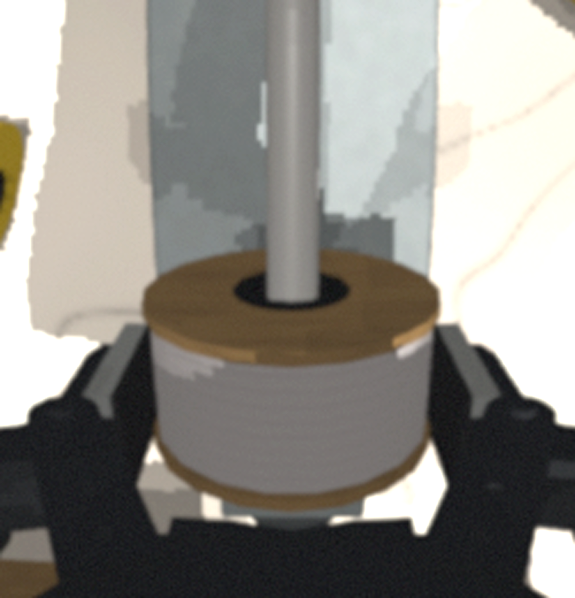

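```bash
python3 -m handwheel '0.5 0 0 0 0 0 0; 0.6 0 0 0 0 0 0; 0.8 0 0 0 0 0 0; 1 0 0 0 0 0 0; 1 0 0 0 0 0 0'>/dev/null; python3 -c "
from h import *
show()";python3 -m handwheel '1 -10 0 0 0 0 0; 1 -20 0 0 0 0 0; 1 -20 0 0 0 0 0; 1 -25 0 0 0 0 0; 1 -15 0 0 0 0 0; 1 0 0 0 0 0 0'>/dev/null; python3 -c "
from h import *
show();print(camera_params('wrist'))
a=get_image('wrist');cv2.imwrite('pics/w19.png',cv2.convertScaleAbs(cv2.resize(a[90:350,130:380],None,fx=2.3,fy=2.3,interpolation=cv2.INTER_CUBIC),alpha=1.5,beta=10))"
```

```text
clk 40.10 TCP [ 569.6 -209.8  133. ] grasp [ 569.4 -209.8  144. ] tilt -0.010 yaw 0.87 w 85.5 F [-0.   0.1  0.8] T [ 0.01  0.   -0.05] q [ 0.33  0.69 -0.03  1.75  0.03  0.69  1.86]
clk 40.70 TCP [ 569.3 -209.5  229.4] grasp [ 569.2 -209.4  240.4] tilt -0.012 yaw 0.89 w 85.2 F [ 0.9  0.3 -0.3] T [-0.03  0.03  0.03] q [ 0.33  0.57 -0.03  1.67  0.02  0.89  1.87]
{'fx': 297.3186396354542, 'fy': 297.3186396354542, 'cx': 256.3608720129364, 'cy': 193.07464869545453, 'eye': array([ 501.22618307, -209.8285719 ,  362.29977482]), 'orientation': array([-0.27825669,  0.00304884,  1.58595573])}
```

View pics/w19.png

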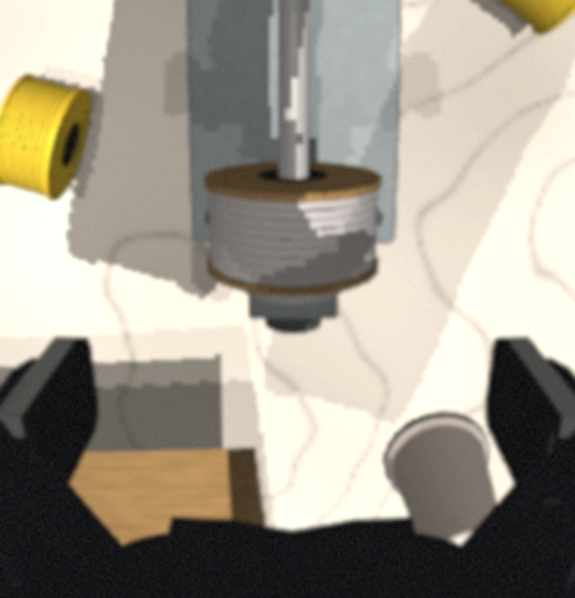

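```bash
python3 - <<'E'
from h import *
p=camera_params('wrist');a=get_image('wrist');p2=camera_params('wrist')
cv2.imwrite('pics/w20.png',cv2.convertScaleAbs(cv2.resize(a[150:250,200:320],None,fx=6,fy=6,interpolation=cv2.INTER_CUBIC),alpha=1.6,beta=20))
W=lambda x,y:((x+.5)/2.3+130-.5,(y+.5)/2.3+90-.5)
for n,c,z in[('front L',(205,182),137.2),('front R',(382,180),137.2),('back L',(208,262),137.2),('back R',(378,262),137.2),('front top',(294,201),167.2),('back top',(294,294),167.2),('upr',(250,316),152),('upr',(337,316),152)]:print(n,plane('wrist',*W(*c),z,p).round(1))
t=get_image('top');cv2.imwrite('pics/t20.png',t);sc=get_image('scene')
cv2.imwrite('pics/s20.png',np.hstack([cv2.resize(sc[140:240,200:280],None,fx=5,fy=5,interpolation=cv2.INTER_CUBIC),cv2.resize(sc[180:280,340:420],None,fx=5,fy=5,interpolation=cv2.INTER_CUBIC)]))
E
```

```text
front L [ 545.7 -238.6  137.2]
front R [ 544.1 -179.2  137.2]
back L [ 573.9 -238.   137.2]
back R [ 572.9 -179.2  137.2]
front top [ 545.  -208.8  167.2]
back top [ 573.9 -208.3  167.2]
upr [ 587.6 -222.6  152. ]
upr [ 587.2 -193.8  152. ]
```

View pics/w20.png

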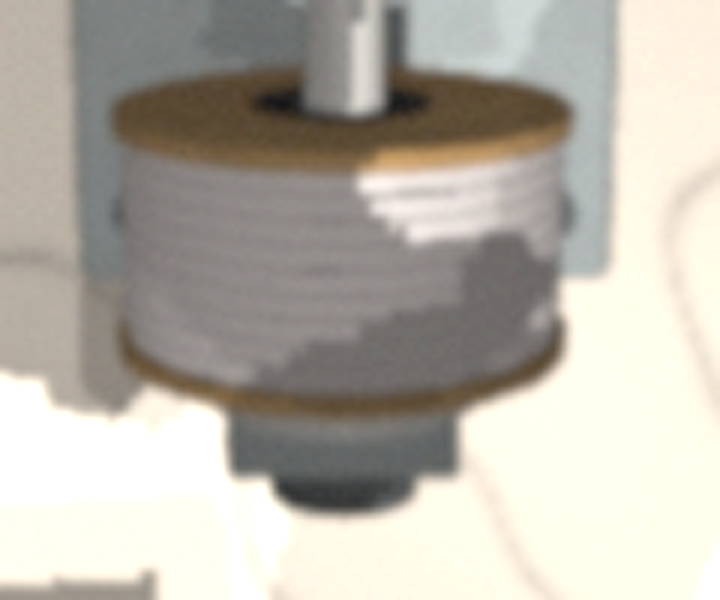

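View pics/s20.png

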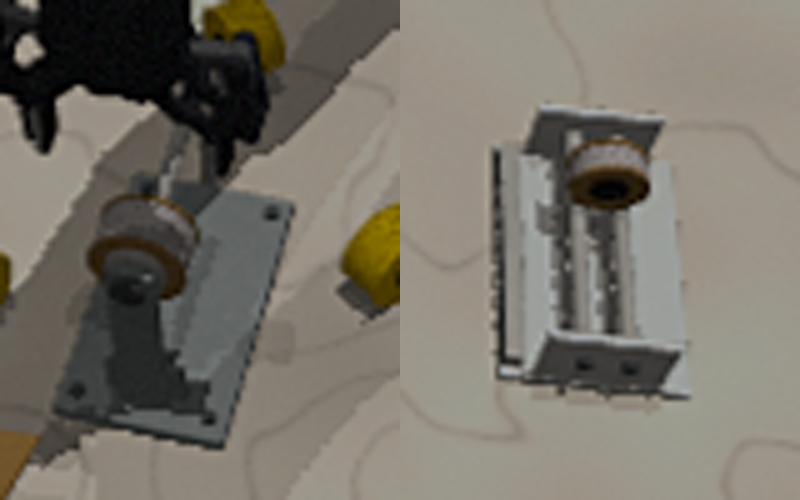

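```bash
python3 -m handwheel '1 -10 30 30 0 0 0; 1 0 35 35 0 0 0; 1 0 35 35 0 0 0; 1 0 0 40 0 0 0; 1 0 0 40 0 0 0; 1 0 0 0 0 0 0'>/dev/null; python3 -c "
from h import *
show()
a=get_image('top');cv2.imwrite('pics/t21.png',a)
cv2.imwrite('pics/t21z.png',np.hstack([cv2.resize(a[160:260,100:180],None,fx=5,fy=5,interpolation=cv2.INTER_CUBIC),cv2.resize(a[160:260,260:340],None,fx=5,fy=5,interpolation=cv2.INTER_CUBIC)]))
a=get_image('scene');cv2.imwrite('pics/s21.png',a);cv2.imwrite('pics/s21z.png',cv2.resize(a[150:230,190:270],None,fx=7,fy=7,interpolation=cv2.INTER_CUBIC))"
```

```text
clk 41.50 TCP [455.8 -26.  227.7] grasp [455.9 -26.  238.7] tilt 0.008 yaw 0.66 w 85.3 F [ 0.4 -1.  -0.3] T [-0.04 -0.07 -0.02] q [ 0.03  0.38 -0.05  2.04  0.03  0.73  1.54]
```

View pics/t21z.png

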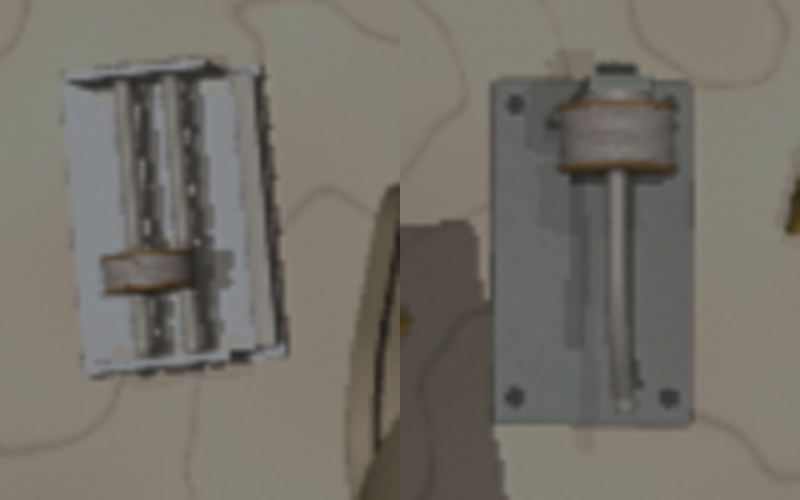

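View pics/s21z.png

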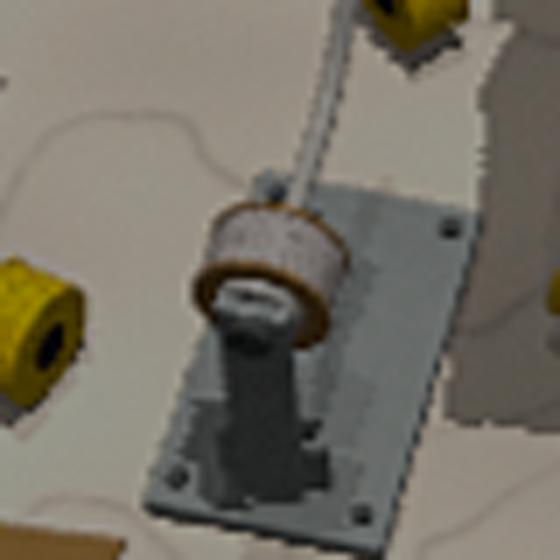

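View pics/t21.png

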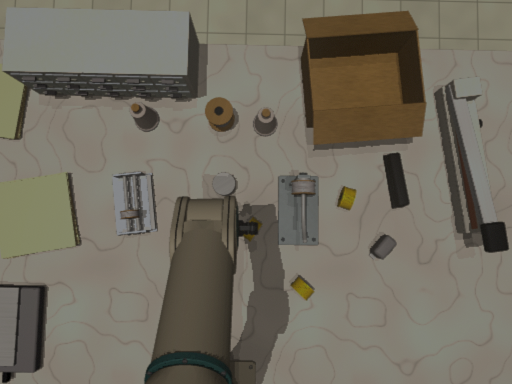

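```bash
python3 - <<'E'
from h import *
S=lambda x,y:((x-400)/5+260-0.4,y/5+160-0.4)
for n,v,z in[('back top',100,166),('front top',175,166),('dome tip',412,176),('dome ctr',405,175),('upright back top',76,152),('disc/upright front',92,152),('disc top',95,158)]:print(n,plane('top',*S(617,v),z).round(1))
E
```

```text
back top [ 575.4 -206.7  166. ]
front top [ 539.4 -207.2  166. ]
dome tip [ 426.9 -207.7  176. ]
dome ctr [ 430.2 -207.7  175. ]
upright back top [ 588.8 -208.   152. ]
disc/upright front [ 580.9 -208.1  152. ]
disc top [ 578.8 -207.5  158. ]
```

```bash
python3 -c "
import cv2
a=cv2.imread('pics/t21.png');cv2.imwrite('pics/t21y.png',cv2.resize(a[168:208,284:324],None,fx=14,fy=14,interpolation=cv2.INTER_CUBIC))"
```

```text
(no output)
```

View pics/t21y.png

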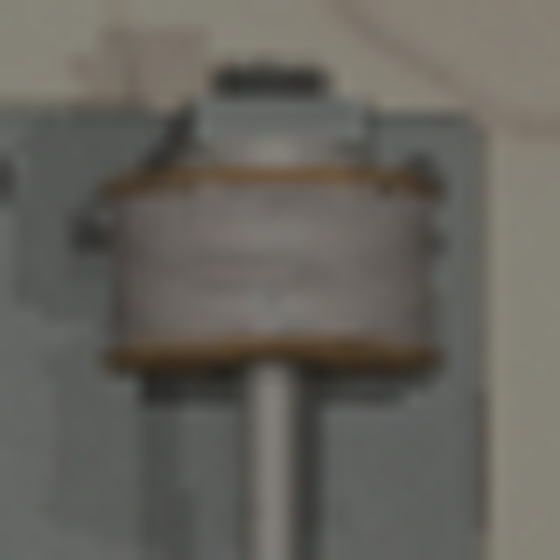

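```bash
python3 -c "
from cell import ctrl
print(ctrl.finish_job())"
```

```text
the job is handed in; nothing more can be done
None
```

The job is handed in at about 41.6 s of the 72 s allowed. The narrow reel is on the cradle and the wide reel is back on the bar. No verdict was reported.

**What I did:** I drew the wide reel off round the bend and parked it at the far end of the cradle rods. I then brought the narrow reel off the same way and laid it in the groove near the robot end. Last, I put the wide reel back on the bar and pushed it along until it stalled with about 2.8 N of resistance. I lowered it to its hanging height and let go.

**Last checks:**
- **Narrow reel:** the top and wrist pictures show it square on both rods, between the cheeks. It stopped going down at the height expected for contact with the rods.
- **Wide reel:** it hangs on the straight part. In the top picture its back face is at x ≈ 575.4 mm, and the disc face, worked out from the bar's tip, at about 575.9 mm. The gap is therefore under 1 mm by that measure, and no gap is visible.
- **Everything else:** the bystanders and yellow reels look unmoved by eye in the last top picture; I did not measure them. The gripper is open and well clear.

**Where checks disagreed:**
- **Disc face position:** my first estimates put it at x ≈ 578–579 mm, which would leave a gap of about 3–4 mm, still under the 4.5 mm limit. I trusted the stall and the final top picture instead.
- **Bend contact:** coming off the bar, the wide reel rubbed once in the bend at about 5 N. I corrected it straight away.
- **Release of the wide reel:** the arm sprang about 5 mm towards the disc. The pictures afterwards showed the reel had not moved.

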